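# Clamp a bearing block in the drilling vise

### The job

Get the aluminium bearing block ready for drilling: stand it on the vise bed between the two jaws, wind the red-handled crank clockwise until it comes up solid and the block is gripped, and only then swing the black-knobbed cam lever clockwise until it stops, to lock the vise. Let go of everything at the end, and leave the oil bottle, screwdriver and cardboard box where they are.

Things in the scene. Friction and masses are not known exactly. Their poses are not given: they have to be found in the camera images.
- vise: green drilling vise fixed to the bench, 120 mm wide. Origin on the bench surface under the bed's centre line. x runs along it from the crank end (robot's left, at x = -152 mm) to the fixed-jaw end (x = 82), y away from the robot, z up. Steel bed top at z = 45 mm, 84 mm wide; jaws 84 mm wide, tops at z = 69; fixed jaw's gripping face at x = 45. The moving jaw pushes a block on the bed against it.
- jaw_face (a point): centre of the moving jaw's gripping face, half-way up the jaw (12 mm above the bed); axes as the vise. In the vise frame its x is -11 mm plus 2.69 mm per radian of the crank joint; the jaws are 53 to 56 mm apart at the start.
- block_mid (a point): loose aluminium bearing block, 0.2 kg, inverted T: foot 32 (x) by 50 (y) by 24 mm high, head above it 22 (x) by 50 (y) by 34 mm, 58 mm high in all, dark round bore mark on its x faces. Point at its centre, 29 mm above the underside. Stands upright, z up; its y ends are flat and flush, 50 mm apart. In the vise its x lies along the vise's x, either way round.
- crank (a joint): turn of the crank, rad; grows as it is wound clockwise (seen looking down on the handle's outer end), closing the jaws. Starts at 0 to 1.2 (0: arm points downhill, to the vise's -x). The jaws meet the block near 8.91; solid stop at 9.0, to which it must be wound (within 0.05): 1.2 to 1.45 turns. Friction about 5 N at the handle; stays where left.
- crank_hub (a point): centre of the crank on its shaft axis, at the arm's top face; x = -105, y = 0, z = 105 mm in the vise frame. It turns with the crank. Its z is the shaft axis pointing outward: up, leaning 35 degrees from vertical towards the vise's -x. Its -x points along the arm to the handle.
- crank_grip (a point): centre of the red crank handle, 50 mm from the shaft axis and 24 mm outward of the hub point; axes as crank_hub. A square bar, 22 by 22 mm, 46 mm long, parallel to the shaft axis, fixed to the arm's end (it does not spin), flats facing along and across the arm. Nothing stands above it along the shaft direction.
- lever (a joint): turn of the black-knobbed cam lever, rad; 0 = open, pointing out sideways (vise -y, towards the robot); grows clockwise seen from above; hard stop at 1.6 = closed, pointing along the vise's -x. Starts between 0 and 0.35. Friction about 2.5 N at the knob; stays where it is left. Counts as closed from 1.45.
- lever_pivot (a point): point on the lever's vertical pivot axis, level with lever_knob, at x = 62.5, y = -66, z = 95 mm in the vise frame.
- lever_knob (a point): middle of the gripping part of the black round knob on the end of the cam lever, 65 mm from the pivot; the knob is upright, 20 mm in diameter, and reaches from 16 mm below this point to 16 mm above; below it is the flat steel lever bar, 13 mm wide.
- oil_mid (a point): white oil bottle with red cap and yellow label, 56 mm in diameter, 130 mm high, standing on the bench; point at half height. To be left alone.
- screwdriver: screwdriver lying on the bench, along its x axis. To be left alone.
- bitbox: open cardboard box 90 by 130 by 45 mm high on the bench, origin under its centre. To be left alone.
Things that resemble listed ones, but are neither listed nor needed, are in the scene too. What is meant by the part that bears block_mid is not purple, and is the larger of those in its own colour.

How it is judged (in metres and radians):
On the way, in this order (a step that is already met when the one before it is completed fails the run):
1. the block stands on the bed between the jaws, let go (x of block_mid in the frame of vise between 0 and 0.034 m and y of block_mid in the frame of vise between -0.025 and 0.025 m and z of block_mid in the frame of vise below 0.078 m and angle between block_mid's own z axis and vertical below 0.15 rad and contact force between the fingers and block below 0.1 N), for 0.2 s.
2. the crank is wound solid and the jaws grip the block (value of joint crank above 8.75 rad and contact force between vise and block above 6 N and x of block_mid in the frame of vise above 0.025 m), for 0.2 s.
3. the cam lever is closed (value of joint lever above 1.45 rad), for 0.2 s.
At the end, for the whole second after the job is handed in: The block stands upright and square (each within 6 degrees) on the bed, squeezed between the jaws (over 6 N), within 25 mm of the vise's centre line; the crank is wound solid (past 8.75 rad); the lever is closed to at least 1.45 rad; everything is still and released (all of step 2 and value of joint lever above 1.45 rad and x of block_mid in the frame of vise below 0.033 m and y of block_mid in the frame of vise between -0.025 and 0.025 m and z of block_mid in the frame of vise between 0.07 and 0.078 m and angle between block_mid's own z axis and vertical below 0.1 rad and angle between the x axis of block_mid and the x axis of vise, either way round below 0.1 rad and linear speed of block below 0.02 m/s); the robot touches nothing.
It fails at once if the oil bottle is moved more than 30 mm (distance of oil_mid from where it was at the start of the episode above 0.03 m).
It fails at once if the screwdriver is moved more than 30 mm (distance of screwdriver from where it was at the start of the episode above 0.03 m).
It fails at once if the cardboard box is moved more than 30 mm (distance of bitbox from where it was at the start of the episode above 0.03 m).
It also fails if it takes over 72 s, if anything falls off the work surface, if the arm or the gripper's body presses on something with over 40 N, if the wrist force passes 120 N, or if a joint passes its speed limit or range.

### The arm

A 6-joint arm with a two-finger parallel gripper is mounted at the origin on the work surface. World frame = base frame: x ahead of the robot, y to its left, z up, the work surface at z = 0. Lengths are in m, angles in degrees, forces in N, time in s.
With the tool pointing down it reaches from about 0.425 to 0.95 m from the base axis. Payload 3.5 kg.
Tool frame: the origin (TCP) lies at the very end of the fingers, on their centre line; the grasp point (between the pads) lies 19 mm behind it; z points along the fingers, y is the direction in which the jaws open and shut (so a half turn about z gives the same grasp; the last joint's range is limited). The gripper opens to 85 mm and grips with 20 to 120 N. Pads are 22 mm wide; open, the fingers measure 114 mm over their backs; the gripper's body (76 mm by 85 mm) begins 54 mm behind the grasp point. The pads swing forward as they close: fully open they stand 13 mm farther back than shut.
Start: joints at [55.634, 16.404, 90.338, -0, 73.258, -8.594], TCP at [0.293, 0.608, 0.231] pointing down, gripper open.
Joint ranges: [-158.93, 158.93], [-51.34, 127.21], [12.03, 142.37], [-87.48, 267.48], [13.55, 161.25], [-162.69, 162.69]. Speed limits (degrees/s): [159.86, 159.86, 180, 180, 180, 180].

### API

Orientations are given as a 3x3 rotation matrix whose columns are the frame's x, y, z axes.
In Python, from bench import arm gives the robot as it stands. The module is installed in compiled form; this text tells all that it offers.
- The arm moves only by the shell command python3 -m inch 'ROWS' [FORCE]. ROWS is JSON, a list of rows, each a list of 3 entries, a list of its own where there are three numbers: the shift along the world's x, y, z in m, then the turn about the world's z in degrees, then the closure, from 0 (fully open) to 1 (shut). A call has 1 to 8 rows; each row shifts and turns the pose as measured when the row begins; what a row does not reach is not made up. A row lasts 1/12 s, in which the tool goes at most 41.7 mm and 7.16 degrees, less where a joint would pass 70% of its speed; a pose out of reach is approached as far as the arm can. A call with a gripper value outside its range is refused whole. The fingers move at their own pace and stop on an object; FORCE is the grip in N (left out, the last holds). Time passes only in rows, so rows that do not move let the fingers close. It gives the time, the measured TCP pose, the force and the opening at its end, in the units of the state.
- arm.sense(): the state, without advancing time (a new reading comes with each control period).
- arm.capture(name): name is "side" or "top" or "wrist"; returns (picture, depth): 420x560x3 uint8, blue, green, red; 420x560 float32, m along the optical axis (not along the pixel's ray), 0 where there is no reading.
- arm.camera_model(name): a dict with "camera_matrix" (3x3 intrinsics, pixels), "dist_coeffs" ([k1, k2, p1, p2, k3] as OpenCV has them; the pictures are not rectified), "R" (3x3) and "t" (3): a world point X has camera coordinates R X + t. Camera axes: x right, y down, z forward; pixel columns grow to the right and rows downward; lengths in m; the calibration is good to about 2 mm. A picture is of the moment at which its call begins: read the wrist's pose just before it. camera_model takes no time and is no camera call; for the wrist camera it gives the pose at the moment of the call.
- arm.finish_job(): hands the job in, once; it reports no verdict.
Trained networks look in the newest picture that a camera, given by its name, has taken for a name from the list of things; names that differ only in an ending like _2 or _b are one class to them, and where a whole thing is asked for, a point or a joint stands for the part that bears it (a point fixed in the world has none). Each returns a list of dicts, best first, with "score" (0 to 1); they miss things now and then, are a little off and sometimes report something else, mostly with a low value. They report only what shows in the picture. A call takes as long as a camera call. They do not tell look-alikes from the thing itself.
- arm.find_in(camera, name): "point" ([x, y, z] in m, in world coordinates, good to about 4 mm: the middle of the surface that is visible of it).
- arm.regions_of(camera, name): "pixels" (420x560 bool, what is visible of it).
- arm.pinpoint(camera, name): "point" ([x, y, z] in m, in world coordinates, good to about 4 mm: a listed point, or the origin of a listed thing).
The state is a dict: "time_s": time; "joint_positions": joint angles; "joint_velocities": joint speeds; "joint_efforts": joint torques, N m; "eef_pos": TCP position; "tool_rot": TCP orientation; "contact_force": force on the tool from outside, world axes, zero at the start; "ft_torque": the same for the moment, N m; "gripper_width": opening from 0.0 (shut) to 1.0 (fully open).
Only numpy, scipy, OpenCV 4.12 (cv2) and the standard library are available. Lean on these libraries where they do the work, as an engineer would, in place of code of your own. Each camera call takes 0.05 s, during which the arm holds its last target. There are 200 camera calls.

## Working session

There is one attempt and no reset: what is moved stays moved. The work goes in short steps, Python scripts to look and compute and a shell command to move; the robot and the scene stay as the last step left them, time stands still between calls to the robot, and variables do not carry over. Pictures are saved under pics/ and viewed, about 8 in all and at most 12, crops included, and the job is handed in when it is done.

```bash
mkdir -p pics
cat > h.py <<'E'
import numpy as np, cv2
from bench import arm
def st():
    s=arm.sense(); print('t',round(s['time_s'],2),'p',np.round(s['eef_pos'],4),'w',round(s['gripper_width'],3),'F',np.round(s['contact_force'],1),'R',np.round(s['tool_rot'],3).tolist(),'j',np.round(s['joint_positions'],1)); return s
def proj(c,P):
    m=arm.camera_model(c); r,_=cv2.Rodrigues(np.array(m['R'])); 
    return cv2.projectPoints(np.array(P,float).reshape(-1,3),r,np.array(m['t'],float),np.array(m['camera_matrix']),np.array(m['dist_coeffs']))[0].reshape(-1,2)
def cloud(c,d,mask):
    m=arm.camera_model(c); v,u=np.nonzero(mask&(d>0)); 
    n=cv2.undistortPoints(np.stack([u,v],1).astype(float).reshape(-1,1,2),np.array(m['camera_matrix']),np.array(m['dist_coeffs'])).reshape(-1,2)
    z=d[v,u]; X=np.c_[n*z[:,None],z]; return (X-np.array(m['t']))@np.array(m['R'])
E
python3 - <<'E'
from h import *
st()
for c in ('top','side'):
    im,d=arm.capture(c); cv2.imwrite(f'pics/{c}0.png',im); np.save(f'{c}0.npy',d)
    for n in ('vise','jaw_face','block_mid','crank_hub','crank_grip','lever_pivot','lever_knob','oil_mid','screwdriver','bitbox'):
        print(c,n,[(np.round(r['point'],3).tolist(),round(r['score'],2),proj(c,r['point']).astype(int)[0].tolist()) for r in arm.pinpoint(c,n)][:4])
st()
E
```

```text
t 0.0 p [0.2931 0.6073 0.2299] w 0.999 F [0.3 0.2 0.9] R [[-0.901, 0.435, -0.001], [0.435, 0.901, -0.002], [0.0, -0.002, -1.0]] j [55.6 16.5 90.4 -0.  73.3 -8.6]
top vise [([0.613, -0.102, 0.002], 0.91, [333, 194])]
top jaw_face [([0.613, -0.092, 0.063], 0.82, [332, 190])]
top block_mid [([0.497, 0.251, 0.028], 0.83, [183, 244]), ([0.536, 0.361, 0.032], 0.74, [136, 228]), ([0.453, 0.397, 0.023], 0.63, [122, 263])]
top crank_hub [([0.616, 0.008, 0.105], 0.95, [288, 186])]
top crank_grip [([0.654, 0.041, 0.108], 0.6, [272, 169])]
top lever_pivot [([0.555, -0.164, 0.098], 0.61, [369, 214])]
top lever_knob [([0.487, -0.146, 0.095], 0.73, [361, 246])]
top oil_mid [([0.508, -0.359, 0.068], 0.88, [452, 234])]
top screwdriver [([0.67, 0.316, 0.0], 0.9, [161, 173])]
top bitbox [([0.553, -0.163, 0.096], 0.68, [368, 215]), ([0.667, -0.349, 0.002], 0.58, [431, 171])]
side vise [([0.612, -0.1, -0.001], 0.64, [271, 199])]
side jaw_face [([0.512, -0.358, 0.062], 0.69, [319, 132]), ([0.615, -0.091, 0.057], 0.58, [269, 187])]
side block_mid [([0.499, 0.249, 0.03], 0.75, [287, 308]), ([0.536, 0.36, 0.026], 0.61, [259, 352]), ([0.455, 0.4, 0.022], 0.54, [294, 379])]
side crank_hub [([0.614, 0.004, 0.106], 0.61, [260, 199])]
side crank_grip [([0.654, 0.043, 0.113], 0.77, [241, 206])]
side lever_pivot [([0.552, -0.163, 0.094], 0.83, [296, 163])]
side lever_knob [([0.49, -0.15, 0.094], 0.55, [318, 168])]
side oil_mid [([0.509, -0.357, 0.062], 0.92, [320, 132])]
side screwdriver [([0.672, 0.314, 0.003], 0.88, [206, 325])]
side bitbox [([0.669, -0.348, -0.001], 0.59, [270, 143])]
t 1.1 p [0.2934 0.6079 0.2313] w 1.0 F [-0.5 -0.5  0.1] R [[-0.901, 0.435, -0.0], [0.435, 0.901, -0.0], [0.0, -0.0, -1.0]] j [55.6 16.4 90.3  0.  73.3 -8.6]
```

View pics/top0.png

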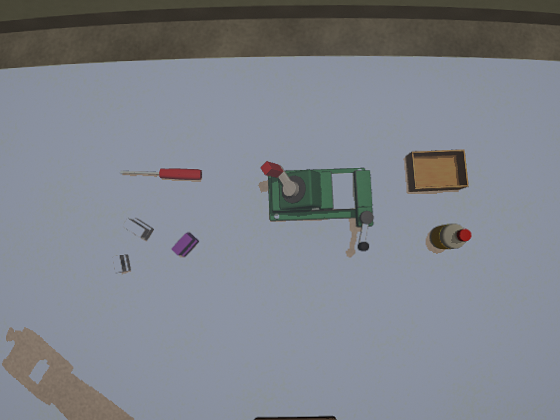

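View pics/side0.png

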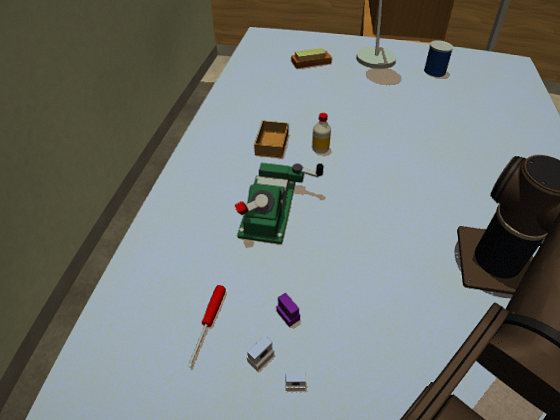

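Candidates for the block: purple at top (185,243), which is excluded; larger silver at (138,229), world (0.536,0.361); smaller silver at (122,263). I choose (138,229). The side view agrees (260,352 against 295,381). The vise is at (333,194), with the crank handle at (272,169) and the lever knob at (363,246). I'll move over the block and check it up close.

```bash
python3 -m inch '[[[0.028,-0.03,0],0,0],[[0.028,-0.03,0],0,0],[[0.028,-0.03,0],0,0],[[0.028,-0.03,0],0,0],[[0.028,-0.03,0],0,0],[[0.028,-0.03,0],0,0],[[0.028,-0.03,0],0,0],[[0.0,0,0],0,0]]'
python3 - <<'E'
from h import *
s=st(); m=arm.camera_model('wrist'); C=-np.array(m['R']).T@np.array(m['t']); print('cam',C,np.array(m['R'])[2])
im,d=arm.capture('wrist'); cv2.imwrite('pics/w1.png',im)
for r in arm.pinpoint('wrist','block_mid')[:3]: print(r['point'],r['score'],proj('wrist',r['point']))
for r in arm.regions_of('wrist','block_mid')[:3]:
    P=cloud('wrist',d,r['pixels']); print(r['score'],r['pixels'].sum(),P.mean(0),P[:,2].max())
    T=P[P[:,2]>np.percentile(P[:,2],98)-.005]; b=cv2.minAreaRect((T[:,:2]*1000).astype(np.float32)); print('top rect',b,cv2.boxPoints(b).tolist())
E
```

```text
time_s: 1.77
eef_pos: [0.4915, 0.3923, 0.2323]
tool_rot: [[-0.905, 0.426, 0.003], [0.426, 0.905, 0.002], [-0.001, 0.003, -1.0]]
contact_force: [-0.5, 0.7, 0.2]
gripper_width: 1.003
t 1.77 p [0.4915 0.3923 0.2323] w 1.003 F [-0.5  0.7  0.2] R [[-0.905, 0.426, 0.003], [0.426, 0.905, 0.002], [-0.001, 0.003, -1.0]] j [ 29.4  10.5  97.2   0.   72.  -35.5]
cam [0.41860596 0.42560057 0.37470934] [ 0.28393826 -0.13168946 -0.94975626]
[0.4995, 0.2498, 0.0301] 0.91 [[179.30506451 242.18432893]]
[0.5291, 0.361, 0.0303] 0.9 [[268.11214702 227.2224504 ]]
[0.4536, 0.4025, 0.026] 0.86 [[272.12251163 157.42107068]]
0.83 1414 [0.52553996 0.36850985 0.04369467] 0.05956151479795442
top rect ((530.7796020507812, 364.8899230957031), (48.800865173339844, 22.05398178100586), 58.158935546875) [[508.5391845703125, 349.9788513183594], [527.2744140625, 338.3439636230469], [553.02001953125, 379.8009948730469], [534.2847900390625, 391.4358825683594]]
0.72 775 [0.44802817 0.40814628 0.03539676] 0.0464905689679191
top rect ((449.16845703125, 406.341064453125), (37.58478546142578, 16.89942741394043), 12.590827941894531) [[428.986083984375, 410.4910888671875], [432.669921875, 393.998046875], [469.350830078125, 402.1910400390625], [465.6669921875, 418.68408203125]]
0.7 1461 [0.49139339 0.26098926 0.04283026] 0.059469412322285
top rect ((493.96429443359375, 253.79180908203125), (22.172130584716797, 50.24342727661133), 47.028587341308594) [[468.0262451171875, 262.80401611328125], [504.7890625, 228.55641174316406], [519.90234375, 244.77960205078125], [483.1395263671875, 279.0272216796875]]
```

View pics/w1.png

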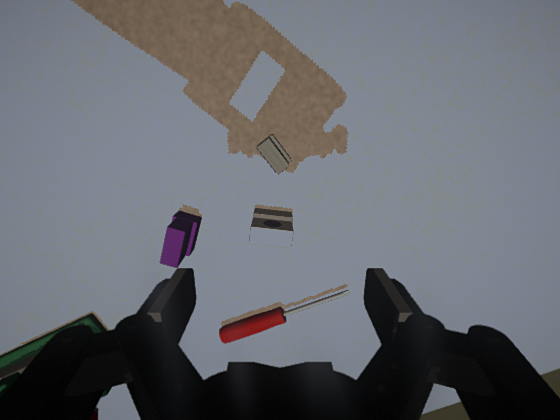

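The larger silver block is at wrist pixel (272,227), above the small one at (275,152), with purple at (180,238) and the bore mark visible. Its size (49x22x59 mm) fits and its long axis lies at 58°. Approaching.

```bash
python3 -m inch '[[[0.02,-0.014,0],-3.3,0],[[0.02,-0.014,0],-3.3,0],[[0,0,-0.04],0,0],[[0,0,-0.04],0,0],[[0,0,-0.03],0,0],[[0,0,0],0,0]]'
python3 - <<'E'
from h import *
st(); im,d=arm.capture('wrist')
for r in arm.regions_of('wrist','block_mid')[:3]:
    P=cloud('wrist',d,r['pixels']); print(r['score'],r['pixels'].sum(),P.mean(0),P[:,2].max())
    T=P[P[:,2]>np.percentile(P[:,2],98)-.005]; b=cv2.minAreaRect((T[:,:2]*1000).astype(np.float32)); print('top rect',b)
E
```

```text
time_s: 2.42
eef_pos: [0.5234, 0.3787, 0.1242]
tool_rot: [[-0.857, 0.516, 0.009], [0.516, 0.857, 0.013], [-0.001, 0.015, -1.0]]
contact_force: [-1.6, -1.6, -1.6]
gripper_width: 0.999
t 2.42 p [0.5234 0.3787 0.1242] w 0.999 F [-1.6 -1.6 -1.6] R [[-0.857, 0.516, 0.009], [0.516, 0.857, 0.013], [-0.001, 0.015, -1.0]] j [ 26.7  18.3  99.8   0.5  61.2 -32.4]
0.85 3267 [0.53442414 0.36482923 0.05010211] 0.06673183327564047
top rect ((539.8005981445312, 361.7727966308594), (49.92997741699219, 22.141353607177734), 57.34413146972656)
0.84 1628 [0.45794361 0.40497695 0.04512828] 0.05287335811424942
top rect ((458.65155029296875, 403.37750244140625), (38.553306579589844, 17.038894653320312), 12.085275650024414)
0.67 3687 [0.5004517  0.25823001 0.04667392] 0.06540110689356361
top rect ((502.34088134765625, 250.7499542236328), (22.19272232055664, 50.91664505004883), 48.079444885253906)
```

```bash
cat >> h.py <<'E'
def blk(k=1):
    im,d=arm.capture('wrist')
    for r in arm.regions_of('wrist','block_mid')[:k]:
        P=cloud('wrist',d,r['pixels']); T=P[P[:,2]>np.percentile(P[:,2],98)-.005]; b=cv2.minAreaRect((T[:,:2]*1000).astype(np.float32)); print(r['score'],P[:,2].max(),'top rect',b)
    return im
E
python3 -c "
from h import *
st(); blk(3); st()"
```

```text
t 2.52 p [0.5267 0.3804 0.1306] w 0.999 F [0.3 0.2 0.2] R [[-0.857, 0.515, 0.018], [0.516, 0.857, 0.017], [-0.006, 0.023, -1.0]] j [ 26.7  18.   99.4   0.5  61.3 -32.4]
0.86 0.06343949137266323 top rect ((501.2886047363281, 249.79287719726562), (22.10711669921875, 50.23681640625), 47.30927276611328)
0.78 0.06373185774355214 top rect ((538.9974975585938, 360.59130859375), (49.88927459716797, 22.152618408203125), 57.880374908447266)
0.57 0.05009513757134207 top rect ((457.7570495605469, 402.2187805175781), (38.26424026489258, 17.01348114013672), 12.056445121765137)
t 2.62 p [0.5292 0.3809 0.1345] w 1.002 F [ 0.5  1.  -0. ] R [[-0.856, 0.516, 0.024], [0.516, 0.856, 0.02], [-0.01, 0.03, -1.0]] j [ 26.7  17.8  99.2   0.5  61.2 -32.5]
```

```bash
python3 -m inch '[[[0,0,0],0,0],[[0,0,0],0,0],[[0,0,0],0,0]]'; python3 -c "
from h import *
st(); blk(3); st()"
```

```text
time_s: 2.87
eef_pos: [0.532, 0.3838, 0.1425]
tool_rot: [[-0.857, 0.514, 0.035], [0.515, 0.857, 0.025], [-0.017, 0.04, -0.999]]
contact_force: [0.6, 0.7, 0.3]
gripper_width: 0.994
t 2.87 p [0.532  0.3838 0.1425] w 0.994 F [0.6 0.7 0.3] R [[-0.857, 0.514, 0.035], [0.515, 0.857, 0.025], [-0.017, 0.04, -0.999]] j [ 26.8  17.4  98.8   0.5  61.3 -32.4]
0.84 0.05973295305919421 top rect ((536.1769409179688, 359.5011291503906), (50.1094970703125, 22.622760772705078), 58.048133850097656)
0.76 0.04689897408058268 top rect ((454.6590881347656, 401.2479248046875), (38.49684143066406, 17.01131248474121), 12.084184646606445)
0.64 0.06006861594789332 top rect ((498.6253967285156, 248.6260528564453), (21.88212013244629, 50.264427185058594), 46.93998718261719)
t 2.97 p [0.5321 0.3837 0.1423] w 0.999 F [-0.7 -0.4 -0.2] R [[-0.857, 0.514, 0.035], [0.515, 0.857, 0.025], [-0.017, 0.04, -0.999]] j [ 26.8  17.5  98.8   0.5  61.3 -32.4]
```

```bash
python3 -m inch '[[[0.001,-0.008,0],0,0],[[0.001,-0.008,0],0,0],[[0.001,-0.006,0],0,0],[[0,0,-0.01],0,0],[[0,0,-0.01],0,0],[[0,0,-0.01],0,0],[[0,0,-0.006],0,0],[[0,0,0],0,0]]';python3 -m inch '[[[0,0,0],0,0]]'; python3 -c "
from h import *
im=blk(3); st(); cv2.imwrite('pics/w2.png',im)"
```

```text
time_s: 3.63
eef_pos: [0.5353, 0.3575, 0.1026]
tool_rot: [[-0.856, 0.516, 0.035], [0.517, 0.856, 0.025], [-0.017, 0.039, -0.999]]
contact_force: [0.2, -0.1, -0.5]
gripper_width: 0.998
time_s: 3.72
eef_pos: [0.5347, 0.3574, 0.1012]
tool_rot: [[-0.856, 0.516, 0.033], [0.517, 0.856, 0.024], [-0.015, 0.037, -0.999]]
contact_force: [-0.2, 0.0, -0.3]
gripper_width: 1.001
0.84 0.047476262207168336 top rect ((454.8194580078125, 401.597900390625), (38.70171356201172, 17.005029678344727), 12.007111549377441)
0.78 0.06078961689174552 top rect ((498.6792297363281, 249.1339874267578), (21.932714462280273, 50.81200408935547), 47.048248291015625)
0.73 0.06051457612789361 top rect ((535.9161376953125, 359.9062805175781), (49.7315559387207, 21.773666381835938), 58.383140563964844)
t 3.82 p [0.5348 0.3575 0.1017] w 1.003 F [0.6 0.8 0.8] R [[-0.856, 0.516, 0.033], [0.517, 0.856, 0.024], [-0.016, 0.038, -0.999]] j [ 24.6  18.8 101.8   0.6  57.1 -34.7]
```

View pics/w2.png

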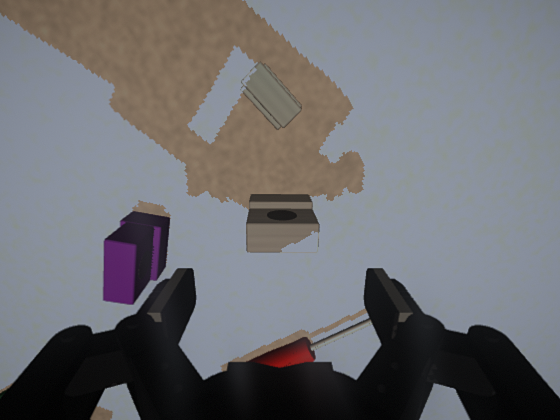

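```bash
python3 -m inch '[[[0.001,0.0025,-0.012],0,0],[[0,0,-0.014],0,0],[[0,0,-0.014],0,0],[[0,0,-0.014],0,0],[[0,0,-0.012],0,0],[[0,0,-0.006],0,0],[[0,0,-0.002],0,0],[[0,0,0],0,0]]'
```

```text
time_s: 4.48
eef_pos: [0.5359, 0.3615, 0.021]
tool_rot: [[-0.857, 0.514, 0.035], [0.515, 0.857, 0.026], [-0.017, 0.04, -0.999]]
contact_force: [0.4, -0.4, 0.3]
gripper_width: 0.997
```

```bash
python3 -m inch '[[[0,0,0],0,1],[[0,0,0],0,1],[[0,0,0],0,1],[[0,0,0],0,1],[[0,0,0],0,1],[[0,0,0],0,1]]' 45; python3 -m inch '[[[0,0,0.012],0,1],[[0,0,0.025],0,1],[[0,0,0.035],0,1],[[0,0,0.035],0,1],[[0,0,0.025],0,1],[[0,0,0.012],0,1],[[0,0,0],0,1],[[0,0,0],0,1]]'
```

```text
time_s: 4.98
eef_pos: [0.5375, 0.3622, 0.0237]
tool_rot: [[-0.857, 0.514, 0.039], [0.515, 0.857, 0.027], [-0.02, 0.044, -0.999]]
contact_force: [-0.1, 1.1, -0.9]
gripper_width: 0.587
time_s: 5.65
eef_pos: [0.5326, 0.36, 0.1738]
tool_rot: [[-0.857, 0.515, 0.033], [0.515, 0.857, 0.024], [-0.015, 0.038, -0.999]]
contact_force: [0.3, -0.7, -2.6]
gripper_width: 0.584
```

Gripped (50 mm opening, weight felt). Travelling towards the vise with the yaw turn.

```bash
python3 -m inch '[[[0.004,-0.02,0.01],-3,1],[[0.006,-0.035,0.015],-5,1],[[0.006,-0.035,0.015],-5,1],[[0.006,-0.035,0.01],-5,1],[[0.006,-0.035,0],-5,1],[[0.006,-0.035,0],-5,1],[[0.006,-0.035,0],-5,1],[[0.006,-0.03,0],-5,1]]'; python3 -m inch '[[[0.006,-0.03,0],-5,1],[[0.004,-0.03,0],-4,1],[[0.004,-0.03,0],-4,1],[[0.004,-0.03,0],-4,1],[[0.004,-0.02,0],-2,1],[[0,-0.01,0],0,1],[[0,0,0],0,1],[[0,0,0],0,1]]'
python3 - <<'E'
from h import *
st()
for c in ('top','side','wrist'):
    im,d=arm.capture(c)
    if c=='wrist': cv2.imwrite('pics/w3.png',im)
    for n in ('vise','crank_hub','crank_grip','lever_pivot','lever_knob','jaw_face'):
        print(c,n,[(np.round(r['point'],3).tolist(),round(r['score'],2)) for r in arm.pinpoint(c,n)][:2])
st()
E
```

```text
time_s: 6.32
eef_pos: [0.569, 0.0943, 0.2071]
tool_rot: [[-0.341, 0.94, 0.015], [0.94, 0.341, 0.004], [-0.001, 0.015, -1.0]]
contact_force: [1.0, 0.4, -1.7]
gripper_width: 0.581
time_s: 6.98
eef_pos: [0.5824, -0.0682, 0.1865]
tool_rot: [[0.012, 1.0, -0.015], [1.0, -0.011, 0.007], [0.007, -0.015, -1.0]]
contact_force: [0.2, -0.0, -1.7]
gripper_width: 0.583
t 6.98 p [ 0.5824 -0.0682  0.1865] w 0.583 F [ 0.2 -0.  -1.7] R [[0.012, 1.0, -0.015], [1.0, -0.011, 0.007], [0.007, -0.015, -1.0]] j [-16.6   8.2 104.9   0.2  67.9 -16. ]
top vise []
top crank_hub [([0.616, 0.008, 0.105], 0.62)]
top crank_grip [([0.653, 0.041, 0.105], 0.68)]
top lever_pivot []
top lever_knob []
top jaw_face []
side vise [([0.618, -0.095, -0.002], 0.92), ([0.669, -0.348, -0.001], 0.35)]
side crank_hub [([0.616, 0.006, 0.108], 0.86), ([0.665, -0.347, -0.001], 0.7)]
side crank_grip [([0.653, 0.047, 0.11], 0.78)]
side lever_pivot [([0.551, -0.159, 0.096], 0.6)]
side lever_knob [([0.489, -0.147, 0.095], 0.78)]
side jaw_face [([0.615, -0.087, 0.056], 0.58)]
wrist vise [([0.612, -0.095, 0.0], 0.64)]
wrist crank_hub [([0.613, 0.008, 0.107], 0.71)]
wrist crank_grip [([0.657, 0.043, 0.112], 0.81)]
wrist lever_pivot []
wrist lever_knob [([0.49, -0.152, 0.093], 0.6)]
wrist jaw_face [([0.615, -0.094, 0.061], 0.75)]
t 8.03 p [ 0.5833 -0.0684  0.1884] w 0.581 F [ 0.3  0.9 -1.9] R [[0.011, 1.0, -0.012], [1.0, -0.011, 0.006], [0.005, -0.012, -1.0]] j [-1.660e+01  8.100e+00  1.048e+02  1.000e-01  6.790e+01 -1.600e+01]
```

View pics/w3.png

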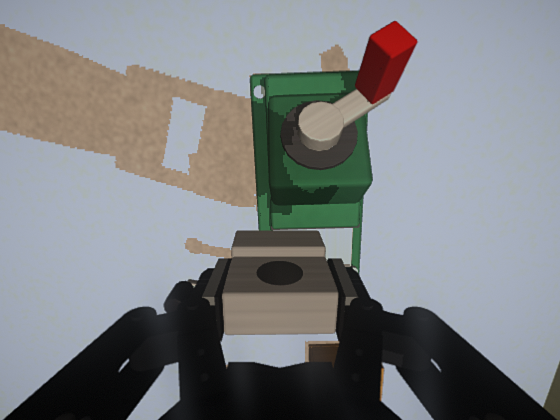

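Run:
```python
from h import *
d=np.load('top0.npy'); m=np.zeros(d.shape,bool); m[150:260,250:400]=1
P=cloud('top',d,m)
def rect(sel,n):
    T=P[sel]; b=cv2.minAreaRect((T[:,:2]*1000).astype(np.float32)); print(n,len(T),np.round(b[0],1),np.round(b[1],1),round(b[2],2),'med',np.round(np.median(T,0),4),'lo/hi',np.round(np.percentile(T,[1,99],0),4).tolist())
z=P[:,2]
rect((z>.062)&(z<.076)&(P[:,1]<-.12)&(P[:,0]>.57),'fixed jaw')
rect((z>.038)&(z<.052)&(P[:,1]<-.07),'bed')
rect((z>.062)&(z<.076)&(P[:,1]>-.11)&(P[:,1]<-.04),'mov jaw')
rect((z>.006)&(z<.15)&(P[:,0]>.565),'whole')
```

```text
fixed jaw 587 [ 614.6 -161.2] [88.  33.9] 1.3 med [ 0.614  -0.1604  0.0698] lo/hi [[0.5715, -0.1772, 0.0633], [0.6576, -0.1442, 0.0732]]
bed 832 [ 593.  -109.5] [128.6  75.8] 3.11 med [ 0.6128 -0.1206  0.0461] lo/hi [[0.5472, -0.1466, 0.0417], [0.6561, -0.0948, 0.0508]]
mov jaw 439 [614.1 -65.9] [84.6 51.3] 0.5 med [ 0.6127 -0.0779  0.0705] lo/hi [[0.5726, -0.0911, 0.0666], [0.6541, -0.0625, 0.074]]
whole 4722 [619.4 -56.4] [110.6 243.5] 0.76 med [ 0.611  -0.0563  0.0699] lo/hi [[0.5661, -0.1747, 0.0125], [0.6722, 0.0549, 0.13]]
```

```bash
python3 -m inch '[[[0.006,-0.01,0],1,1],[[0.009,-0.015,0],1,1],[[0.009,-0.015,0],0,1],[[0.005,-0.008,0],0,1],[[0.002,-0.003,-0.005],0,1],[[0,0,-0.01],0,1],[[0,0,0],0,1],[[0,0,0],0,1]]'
python3 - <<'E'
from h import *
st(); im,d=arm.capture('wrist'); cv2.imwrite('pics/w4.png',im); np.save('w4.npy',d)
P=cloud('wrist',d,np.ones(d.shape,bool)); z=P[:,2]
for n,lo,hi in (('bed',.04,.05),('jaw',.064,.074)):
    s=(z>lo)&(z<hi)&(abs(P[:,0]-.613)<.05)&(P[:,1]<-.02)&(P[:,1]>-.2); T=P[s]; print(n,s.sum(),np.round(np.percentile(T,[1,50,99],0),4).tolist())
E
```

```text
time_s: 8.7
eef_pos: [0.6145, -0.12, 0.1712]
tool_rot: [[-0.026, 1.0, -0.014], [1.0, 0.026, 0.007], [0.007, -0.014, -1.0]]
contact_force: [0.4, 0.1, -0.5]
gripper_width: 0.578
t 8.7 p [ 0.6145 -0.12    0.1712] w 0.578 F [ 0.4  0.1 -0.5] R [[-0.026, 1.0, -0.014], [1.0, 0.026, 0.007], [0.007, -0.014, -1.0]] j [-20.4  13.9  99.9   0.1  67.1 -21.9]
bed 4426 [[0.5733, -0.1444, 0.0428], [0.6146, -0.1192, 0.0445], [0.6559, -0.0955, 0.047]]
jaw 3449 [[0.5644, -0.161, 0.066], [0.6139, -0.0777, 0.0688], [0.6563, -0.0638, 0.0706]]
```

View pics/w4.png

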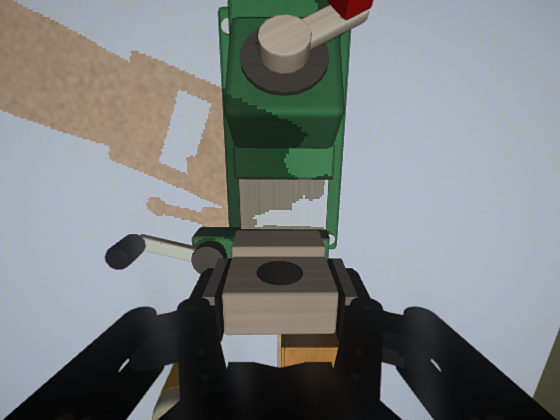

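The block hangs squarely above the bed. The bed centre is measured at (0.6146, -0.120), with the bed showing at (285,200), so it is aligned. Lowering.

```bash
python3 -m inch '[[[0,0,-0.012],0,1],[[0,0,-0.016],0,1],[[0,0,-0.018],0,1],[[0,0,-0.018],0,1],[[0,0,-0.014],0,1],[[0,0,-0.008],0,1],[[0,0,0],0,1],[[0,0,0],0,1]]'
```

```text
time_s: 9.42
eef_pos: [0.6119, -0.1153, 0.0783]
tool_rot: [[-0.03, 0.999, -0.016], [1.0, 0.03, 0.008], [0.009, -0.015, -1.0]]
contact_force: [-0.2, -0.5, -1.3]
gripper_width: 0.581
```

```bash
python3 -m inch '[[[0.002,-0.004,-0.003],0,1],[[0,0,-0.003],0,1],[[0,0,-0.002],0,1],[[0,0,-0.0015],0,1],[[0,0,0],0,1],[[0,0,0],0,1]]'
```

```text
time_s: 9.92
eef_pos: [0.6166, -0.1204, 0.0719]
tool_rot: [[-0.03, 0.999, -0.009], [1.0, 0.031, 0.006], [0.006, -0.009, -1.0]]
contact_force: [0.4, -0.2, -1.9]
gripper_width: 0.585
```

```bash
python3 -m inch '[[[-0.001,0,-0.002],0,1],[[0,0,-0.002],0,1],[[0,0,-0.001],0,1],[[0,0,0],0,1]]'
```

```text
time_s: 10.25
eef_pos: [0.6165, -0.1208, 0.0686]
tool_rot: [[-0.031, 1.0, -0.007], [1.0, 0.031, 0.005], [0.005, -0.006, -1.0]]
contact_force: [-0.2, -0.5, -1.9]
gripper_width: 0.58
```

```bash
python3 -m inch '[[[0,0,-0.0015],0,1],[[0,0,-0.001],0,1],[[0,0,0],0,1]]'
```

```text
time_s: 10.5
eef_pos: [0.6169, -0.1208, 0.0686]
tool_rot: [[-0.031, 0.999, -0.007], [1.0, 0.031, 0.005], [0.005, -0.007, -1.0]]
contact_force: [1.0, -0.1, -2.6]
gripper_width: 0.583
```

```bash
python3 -m inch '[[[0,0,-0.002],0,1],[[0,0,-0.002],0,1]]'; python3 -m inch '[[[0,0,0],0,0.25],[[0,0,0],0,0.25],[[0,0,0],0,0.25],[[0,0,0],0,0.25]]'
```

```text
time_s: 10.67
eef_pos: [0.6172, -0.1207, 0.0682]
tool_rot: [[-0.031, 0.999, -0.008], [0.999, 0.031, 0.005], [0.005, -0.008, -1.0]]
contact_force: [-7.2, 2.2, 12.6]
gripper_width: 0.587
time_s: 11.0
eef_pos: [0.6187, -0.1212, 0.0689]
tool_rot: [[-0.031, 1.0, -0.004], [1.0, 0.031, 0.004], [0.004, -0.003, -1.0]]
contact_force: [0.3, -0.4, -0.2]
gripper_width: 0.75
```

Seated with 12 N contact, then released. Rising and preparing the crank approach.

```bash
cat >> h.py <<'E'
HUB=np.array([.6135,.006,.105]); YV=np.radians(-88.7); S,C35=np.sin(np.radians(35)),np.cos(np.radians(35))
RV=np.array([[np.cos(YV),-np.sin(YV),0],[np.sin(YV),np.cos(YV),0],[0,0,1]])
def grip(th):
    a=np.cos(th)*np.array([-C35,0,-S])+np.sin(th)*np.array([0,1,0]); n=np.array([-S,0,C35]); t=np.sin(th)*np.array([C35,0,S])+np.cos(th)*np.array([0,1,0])
    t=RV@t; return HUB+RV@(.05*a+.024*n),t,np.degrees(np.arctan2(t[1],t[0]))
def theta(p): # bar centre -> crank angle mod 2pi
    v=RV.T@(np.array(p)-HUB); return np.arctan2(v[1],-(v[0]+.024*S)/C35)%(2*np.pi)
def tcp(th,lead,dz=-.012):
    g,t,y=grip(th); th_=t*[1,1,0]; return g+lead*th_/np.linalg.norm(th_)+[0,0,dz],y
def plan(ths,lead,flip=0,dz=-.012):
    s=st(); p=np.array(s['eef_pos']); R=np.array(s['tool_rot']); y=np.degrees(np.arctan2(R[1,1],R[0,1]))
    for th in ths:
        q,yy=tcp(th,lead,dz); dy=(yy+flip-y+180)%360-180; print(round(th,2),'->',np.round(q,4),'yaw',round(yy+flip,1),'d',np.round((q-p)*1000,1),round(dy,1)); p=q; y=y+dy
E
python3 -m inch '[[[0,0,0.015],0,0.25],[[0,0,0.025],0,0.25],[[0,0,0.03],0,0.25],[[0.003,0.015,0.03],5,0.25],[[0.005,0.02,0.02],7,0.25],[[0.005,0.02,0],7,0.25],[[0.005,0.02,0],7,0.25],[[0.005,0.02,0],7,0.25]]'
python3 -m inch '[[[0.005,0.02,0],7,0.3],[[0.005,0.02,0],7,0.3],[[0,0.01,0],7,0.3],[[0,0.01,0],7,0.3],[[0,0,0],7,0.3],[[0,0,0],7,0.3],[[0,0,0],7,0.3],[[0,0,0],7,0.3]]'
python3 - <<'E'
from h import *
st(); im,d=arm.capture('side'); P=[r['point'] for r in arm.pinpoint('side','crank_grip')][:1]; print(P)
for r in arm.pinpoint('side','block_mid')[:4]: print('blk',np.round(r['point'],3),r['score'])
for p in ([.6545,.043,.11],*P): print(theta(p),grip(theta(p)))
plan([theta([.6545,.043,.11])],.004,180)
E
```

```text
time_s: 11.67
eef_pos: [0.6407, -0.0267, 0.2001]
tool_rot: [[-0.58, 0.815, -0.002], [0.815, 0.58, -0.006], [-0.003, -0.005, -1.0]]
contact_force: [0.3, -0.1, -0.5]
gripper_width: 0.75
time_s: 12.33
eef_pos: [0.6534, 0.0424, 0.2107]
tool_rot: [[-0.999, -0.049, 0.013], [-0.049, 0.999, 0.001], [-0.013, 0.0, -1.0]]
contact_force: [0.1, -0.3, -0.0]
gripper_width: 0.705
t 12.33 p [0.6534 0.0424 0.2107] w 0.705 F [ 0.1 -0.3 -0. ] R [[-0.999, -0.049, 0.013], [-0.049, 0.999, 0.001], [-0.013, 0.0, -1.0]] j [ -5.2  14.4  94.9   0.1  69.9 -98. ]
[[0.6503, 0.0438, 0.1101]]
blk [ 0.614 -0.122  0.072] 0.96
blk [0.496 0.25  0.029] 0.96
blk [0.455 0.402 0.017] 0.82
blk [0.612 0.004 0.104] 0.62
0.9939550240333676 (array([0.6545796 , 0.04304478, 0.10901882]), array([ 0.56081593, -0.67405473,  0.48076576]), np.float64(-50.23942360030724))
0.9260533367330375 (array([0.65258166, 0.04527784, 0.10742388]), array([ 0.61569199, -0.64090731,  0.45843341]), np.float64(-46.14956086415779))
t 12.48 p [0.6534 0.0421 0.2106] w 0.701 F [ 0.  -0.1  0.1] R [[-0.999, -0.039, 0.013], [-0.039, 0.999, 0.001], [-0.013, 0.0, -1.0]] j [ -5.2  14.4  94.9   0.1  69.9 -97.5]
0.99 -> [0.6571 0.04   0.097 ] yaw 129.8 d [   3.7   -2.1 -113.6] 37.5
```

```bash
python3 -m inch '[[[0.001,0,0],7,0.3],[[0.001,0,0],7,0.3],[[0.001,-0.001,0],7,0.3],[[0.001,-0.001,-0.01],7,0.3],[[0,0,-0.016],7,0.3],[[0,0,-0.016],4,0.3],[[0,0,-0.01],0,0.3],[[0,0,0],0,0.3]]'
python3 - <<'E'
from h import *
im,d=arm.capture('wrist'); cv2.imwrite('pics/w5.png',im)
plan([.98],.004,180)
E
```

```text
time_s: 13.15
eef_pos: [0.6587, 0.039, 0.1616]
tool_rot: [[-0.749, -0.662, 0.016], [-0.662, 0.749, 0.01], [-0.018, -0.003, -1.0]]
contact_force: [-0.3, -0.5, -0.7]
gripper_width: 0.706
t 13.2 p [0.6591 0.0391 0.1626] w 0.704 F [-0.9  0.1  0.2] R [[-0.749, -0.663, 0.017], [-0.663, 0.749, 0.01], [-0.019, -0.004, -1.0]] j [  -5.6   17.5   96.4    0.7   65.2 -137.4]
0.98 -> [0.6568 0.0405 0.0967] yaw 130.6 d [ -2.3   1.4 -66. ] -0.9
```

View pics/w5.png

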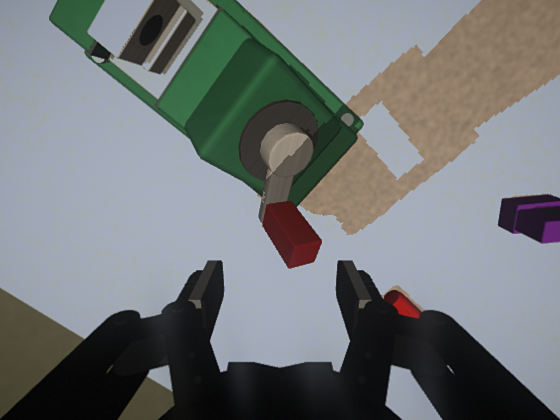

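The handle (290,235) lies between the fingers (222 to 340), the block sits upright between the jaws (155,35), and the drop is clear.

```bash
python3 -m inch '[[[-0.001,0,-0.012],0,0.3],[[-0.001,0.001,-0.012],0,0.3],[[0,0,-0.014],0,0.3],[[0,0,-0.012],0,0.3],[[0,0,-0.008],0,0.3],[[0,0,-0.004],0,0.3],[[0,0,0],0,0.3]]'
python3 - <<'E'
from h import *
plan(np.arange(1.0,2.0,.12),.016,180)
E
```

```text
time_s: 13.78
eef_pos: [0.6575, 0.0402, 0.0966]
tool_rot: [[-0.753, -0.657, 0.02], [-0.657, 0.754, 0.009], [-0.021, -0.006, -1.0]]
contact_force: [-0.6, -0.2, -0.7]
gripper_width: 0.703
t 13.78 p [0.6575 0.0402 0.0966] w 0.703 F [-0.6 -0.2 -0.7] R [[-0.753, -0.657, 0.02], [-0.657, 0.754, 0.009], [-0.021, -0.006, -1.0]] j [  -5.6   21.5   98.9    0.7   58.6 -137. ]
1.0 -> [0.6649 0.0305 0.0972] yaw 129.4 d [ 7.4 -9.7  0.6] -1.7
1.12 -> [0.6662 0.025  0.1002] yaw 121.9 d [ 1.3 -5.4  3. ] -7.5
1.24 -> [0.6667 0.0195 0.1033] yaw 114.0 d [ 0.5 -5.5  3.2] -7.8
1.36 -> [0.6663 0.0141 0.1067] yaw 105.9 d [-0.4 -5.5  3.3] -8.1
1.48 -> [0.665  0.0087 0.1101] yaw 97.6 d [-1.3 -5.3  3.4] -8.3
1.6 -> [0.663  0.0037 0.1135] yaw 89.3 d [-2.  -5.   3.4] -8.4
1.72 -> [ 0.6602 -0.001   0.1169] yaw 80.9 d [-2.7 -4.7  3.4] -8.4
1.84 -> [ 0.6569 -0.0053  0.1203] yaw 72.7 d [-3.4 -4.3  3.4] -8.2
1.96 -> [ 0.653  -0.0092  0.1235] yaw 64.7 d [-3.9 -3.9  3.3] -8.0
```

```bash
python3 -m inch '[[[0.007,-0.010,0.0005],-2,0.3],[[0.0015,-0.0055,0.003],-7,0.3],[[0.0005,-0.0055,0.003],-7,0.3],[[-0.0005,-0.0055,0.0035],-7,0.3],[[-0.0015,-0.0055,0.0035],-7,0.3],[[-0.002,-0.005,0.0035],-7,0.3],[[-0.0025,-0.005,0.0035],-7,0.3],[[-0.0035,-0.0045,0.0035],-7,0.3]]'
python3 - <<'E'
from h import *
im,d=arm.capture('side')
for r in arm.pinpoint('side','crank_grip')[:1]: print(r['point'],theta(r['point']))
plan(np.arange(1.84,2.8,.12),.016,180)
E
```

```text
time_s: 14.45
eef_pos: [0.6475, 0.0082, 0.1125]
tool_rot: [[-0.98, 0.197, 0.008], [0.197, 0.98, 0.037], [-0.001, 0.037, -0.999]]
contact_force: [2.2, 5.7, -2.7]
gripper_width: 0.701
[0.6731, 0.3145, -0.0004] 0.18385860174963348
t 14.55 p [0.6476 0.0075 0.1133] w 0.7 F [ 1.7  4.3 -2. ] R [[-0.981, 0.193, 0.009], [0.193, 0.981, 0.035], [-0.002, 0.036, -0.999]] j [ -9.1  19.4  99.7   2.4  60.8 -89.1]
1.84 -> [ 0.6569 -0.0053  0.1203] yaw 72.7 d [  9.3 -12.8   7. ] -6.2
1.96 -> [ 0.653  -0.0092  0.1235] yaw 64.7 d [-3.9 -3.9  3.3] -8.0
2.08 -> [ 0.6486 -0.0126  0.1266] yaw 57.0 d [-4.4 -3.4  3.1] -7.7
2.2 -> [ 0.6438 -0.0156  0.1295] yaw 49.7 d [-4.8 -3.   2.9] -7.3
2.32 -> [ 0.6387 -0.0181  0.1322] yaw 42.7 d [-5.1 -2.5  2.7] -7.0
2.44 -> [ 0.6332 -0.0202  0.1346] yaw 36.0 d [-5.4 -2.   2.4] -6.7
2.56 -> [ 0.6275 -0.0217  0.1366] yaw 29.6 d [-5.7 -1.5  2.1] -6.4
2.68 -> [ 0.6216 -0.0228  0.1383] yaw 23.5 d [-5.9 -1.   1.7] -6.1
```

```bash
python3 -m inch '[[[0.010,-0.003,0.003],0,0.3],[[0.006,-0.006,0.004],-2,0.3],[[-0.0005,-0.008,0.005],-7,0.3],[[-0.003,-0.007,0.005],-7,0.3],[[-0.004,-0.006,0.0045],-7,0.3],[[-0.005,-0.005,0.004],-7,0.3],[[-0.005,-0.0045,0.004],-7,0.3],[[-0.004,-0.003,0.003],-5,0.3]]'
python3 - <<'E'
from h import *
im,d=arm.capture('wrist'); cv2.imwrite('pics/w6.png',im)
for r in arm.pinpoint('wrist','crank_grip')[:1]: print(r['point'],theta(r['point']))
plan(np.arange(2.2,3.1,.12),.018,180)
E
```

```text
time_s: 15.22
eef_pos: [0.6398, -0.0236, 0.1441]
tool_rot: [[-0.583, 0.812, 0.032], [0.812, 0.581, 0.051], [0.023, 0.055, -0.998]]
contact_force: [1.3, 3.8, -2.4]
gripper_width: 0.695
[0.6475, -0.0121, 0.1458] 2.441205387914173
t 15.32 p [ 0.6399 -0.0243  0.1447] w 0.699 F [1.4 1.9 0.1] R [[-0.587, 0.809, 0.032], [0.809, 0.586, 0.05], [0.021, 0.055, -0.998]] j [-12.5  15.9 100.5   3.6  62.5 -50.1]
2.2 -> [ 0.6425 -0.0171  0.1295] yaw 49.7 d [  2.6   7.2 -15.2] 13.8
2.32 -> [ 0.6372 -0.0195  0.1322] yaw 42.7 d [-5.3 -2.4  2.7] -7.0
2.44 -> [ 0.6316 -0.0214  0.1346] yaw 36.0 d [-5.6 -1.9  2.4] -6.7
2.56 -> [ 0.6258 -0.0227  0.1366] yaw 29.6 d [-5.8 -1.4  2.1] -6.4
2.68 -> [ 0.6198 -0.0236  0.1383] yaw 23.5 d [-6.  -0.8  1.7] -6.1
2.8 -> [ 0.6136 -0.0239  0.1397] yaw 17.5 d [-6.1 -0.3  1.3] -5.9
2.92 -> [ 0.6075 -0.0236  0.1406] yaw 11.8 d [-6.2  0.3  1. ] -5.8
3.04 -> [ 0.6013 -0.0228  0.1412] yaw 6.1 d [-6.2  0.8  0.6] -5.7
```

View pics/w6.png

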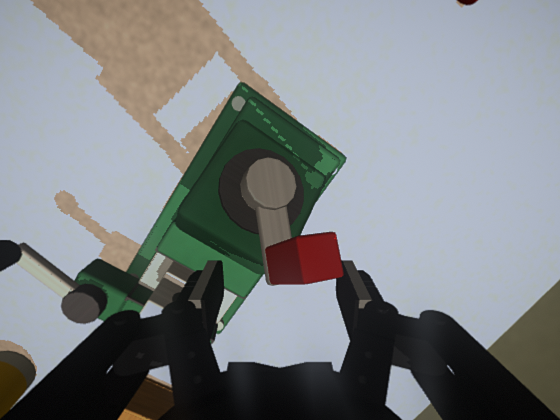

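```bash
python3 -m inch '[[[-0.006,0.001,-0.006],-2,0.3],[[-0.006,0,-0.004],-6,0.3],[[-0.007,-0.001,0.002],-6,0.3],[[-0.007,-0.0005,0.002],-6,0.3],[[-0.007,0,0.0015],-6,0.3],[[-0.007,0.0005,0.001],-6,0.3],[[-0.007,0.001,0.0005],-6,0.3],[[-0.007,0.0015,0],-6,0.3]]'
python3 - <<'E'
from h import *
im,d=arm.capture('wrist')
for r in arm.pinpoint('wrist','crank_grip')[:1]: print(r['point'],theta(r['point']))
plan(np.arange(3.1,4.1,.12),.014,180)
E
```

```text
time_s: 15.98
eef_pos: [0.6049, -0.0236, 0.1552]
tool_rot: [[0.157, 0.982, 0.103], [0.988, -0.156, -0.013], [0.003, 0.104, -0.995]]
contact_force: [4.2, 2.4, -1.9]
gripper_width: 0.703
[0.6233, -0.019, 0.1549] 2.9500085826933984
t 16.08 p [ 0.6043 -0.0238  0.1553] w 0.697 F [ 1.8 -1.7 -0.1] R [[0.151, 0.983, 0.102], [0.989, -0.15, -0.014], [0.002, 0.103, -0.995]] j [-12.    8.8 107.8   0.5  57.5  -3.6]
3.1 -> [ 0.6022 -0.0219  0.1413] yaw 3.3 d [ -2.1   1.9 -13.9] 11.9
3.22 -> [ 0.5962 -0.0206  0.1413] yaw 357.6 d [-6.   1.3 -0.1] -5.6
3.34 -> [ 0.5904 -0.0186  0.1408] yaw 351.9 d [-5.8  1.9 -0.5] -5.7
3.46 -> [ 0.5848 -0.0161  0.1399] yaw 346.2 d [-5.6  2.5 -0.9] -5.8
3.58 -> [ 0.5796 -0.0131  0.1386] yaw 340.3 d [-5.2  3.1 -1.3] -5.9
3.7 -> [ 0.5749 -0.0095  0.137 ] yaw 334.2 d [-4.7  3.6 -1.6] -6.1
3.82 -> [ 0.5707 -0.0054  0.135 ] yaw 327.9 d [-4.2  4.1 -2. ] -6.3
3.94 -> [ 0.5671 -0.0009  0.1327] yaw 321.2 d [-3.6  4.5 -2.3] -6.6
4.06 -> [0.5643 0.004  0.1301] yaw 314.3 d [-2.9  4.9 -2.6] -6.9
```

```bash
python3 -m inch '[[[0,0.001,-0.008],0,0.3],[[-0.004,0.001,-0.006],0,0.3],[[-0.007,0.0015,-0.003],-2,0.3],[[-0.007,0.0025,-0.002],-6,0.3],[[-0.0065,0.003,-0.002],-6,0.3],[[-0.006,0.0035,-0.0025],-6,0.3],[[-0.0055,0.004,-0.003],-6,0.3],[[-0.005,0.0045,-0.003],-6,0.3]]'
python3 - <<'E'
from h import *
im,d=arm.capture('wrist')
for r in arm.pinpoint('wrist','crank_grip')[:1]: print(r['point'],theta(r['point']))
plan(np.arange(3.7,4.7,.12),.014,180)
E
```

```text
time_s: 16.75
eef_pos: [0.586, -0.0123, 0.1426]
tool_rot: [[0.652, 0.747, 0.131], [0.758, -0.643, -0.105], [0.006, 0.167, -0.986]]
contact_force: [3.9, -5.0, 4.1]
gripper_width: 0.698
[0.6, -0.0185, 0.1514] 3.4360694585431077
t 16.85 p [ 0.5854 -0.0121  0.1422] w 0.698 F [ 2.5 -4.6  5.1] R [[0.649, 0.75, 0.129], [0.761, -0.64, -0.104], [0.004, 0.166, -0.986]] j [ -9.1   6.7 111.9  -5.9  53.2  34.6]
3.7 -> [ 0.5749 -0.0095  0.137 ] yaw 334.2 d [-10.6   2.6  -5.2] 14.7
3.82 -> [ 0.5707 -0.0054  0.135 ] yaw 327.9 d [-4.2  4.1 -2. ] -6.3
3.94 -> [ 0.5671 -0.0009  0.1327] yaw 321.2 d [-3.6  4.5 -2.3] -6.6
4.06 -> [0.5643 0.004  0.1301] yaw 314.3 d [-2.9  4.9 -2.6] -6.9
4.18 -> [0.5622 0.0092 0.1272] yaw 307.0 d [-2.1  5.2 -2.9] -7.3
4.3 -> [0.5609 0.0145 0.1242] yaw 299.4 d [-1.3  5.3 -3.1] -7.6
4.42 -> [0.5605 0.0199 0.1209] yaw 291.5 d [-0.4  5.4 -3.2] -7.9
4.54 -> [0.5609 0.0252 0.1176] yaw 283.3 d [ 0.4  5.3 -3.3] -8.2
4.66 -> [0.5621 0.0304 0.1142] yaw 275.0 d [ 1.2  5.2 -3.4] -8.3
```

```bash
python3 -m inch '[[[-0.009,0.003,-0.005],0,0.3],[[-0.007,0.004,-0.003],0,0.3],[[-0.006,0.006,-0.003],-3,0.3],[[-0.005,0.007,-0.0035],-6,0.3],[[-0.004,0.008,-0.004],-7,0.3],[[-0.003,0.008,-0.0045],-7,0.3],[[-0.0015,0.008,-0.005],-7,0.3],[[0,0.008,-0.005],-7,0.3]]'
python3 - <<'E'
from h import *
im,d=arm.capture('wrist')
for r in arm.pinpoint('wrist','crank_grip')[:1]: print(r['point'],theta(r['point']))
plan(np.arange(4.3,5.5,.15),.014,180)
E
```

```text
time_s: 17.52
eef_pos: [0.559, 0.0223, 0.1199]
tool_rot: [[0.977, 0.212, 0.038], [0.215, -0.954, -0.209], [-0.008, 0.212, -0.977]]
contact_force: [-0.1, -4.3, 3.6]
gripper_width: 0.703
[0.5696, 0.0082, 0.1297] 4.4261203179516375
t 17.62 p [0.559  0.0234 0.1188] w 0.704 F [-1.3 -1.3  0.9] R [[0.975, 0.218, 0.037], [0.221, -0.953, -0.206], [-0.009, 0.21, -0.978]] j [ -2.7   8.8 112.6 -14.2  56.7  82. ]
4.3 -> [0.5609 0.0145 0.1242] yaw 299.4 d [ 1.9 -8.9  5.4] 16.5
4.45 -> [0.5605 0.0212 0.1201] yaw 289.5 d [-0.4  6.7 -4.1] -10.0
4.6 -> [0.5614 0.0279 0.1159] yaw 279.1 d [ 0.9  6.6 -4.2] -10.3
4.75 -> [0.5635 0.0342 0.1116] yaw 268.7 d [ 2.1  6.3 -4.3] -10.5
4.9 -> [0.5668 0.04   0.1073] yaw 258.3 d [ 3.2  5.8 -4.3] -10.4
5.05 -> [0.5709 0.0452 0.1032] yaw 248.1 d [ 4.2  5.3 -4.2] -10.1
5.2 -> [0.5759 0.0499 0.0992] yaw 238.4 d [ 5.   4.6 -3.9] -9.7
5.35 -> [0.5816 0.0538 0.0956] yaw 229.2 d [ 5.7  4.  -3.6] -9.2
5.5 -> [0.5879 0.0571 0.0923] yaw 220.5 d [ 6.3  3.3 -3.3] -8.7
```

```bash
python3 -m inch '[[[0.001,0.007,-0.005],-3,0.3],[[0.002,0.0075,-0.005],-7,0.3],[[0.003,0.007,-0.005],-7,0.3],[[0.004,0.007,-0.005],-7,0.3],[[0.005,0.006,-0.005],-7,0.3],[[0.006,0.0055,-0.0045],-7,0.3],[[0.0065,0.005,-0.004],-7,0.3],[[0.007,0.004,-0.004],-7,0.3]]'
python3 - <<'E'
from h import *
im,d=arm.capture('wrist')
for r in arm.pinpoint('wrist','crank_grip')[:1]: print(r['point'],theta(r['point']))
plan(np.arange(5.35,6.5,.15),.014,180)
E
```

```text
time_s: 18.28
eef_pos: [0.5908, 0.0644, 0.0861]
tool_rot: [[0.777, -0.607, -0.166], [-0.629, -0.76, -0.163], [-0.028, 0.231, -0.973]]
contact_force: [-2.5, -3.1, 6.4]
gripper_width: 0.702
[0.588, 0.0526, 0.1008] 5.743282205749085
t 18.38 p [0.5913 0.0644 0.0852] w 0.699 F [-1.2 -1.7  2.8] R [[0.779, -0.605, -0.165], [-0.626, -0.763, -0.161], [-0.028, 0.229, -0.973]] j [  0.3  21.4 101.2 -10.   67.5 133.6]
5.35 -> [0.5816 0.0538 0.0956] yaw 229.2 d [ -9.7 -10.6  10.4] -2.4
5.5 -> [0.5879 0.0571 0.0923] yaw 220.5 d [ 6.3  3.3 -3.3] -8.7
5.65 -> [0.5947 0.0596 0.0895] yaw 212.3 d [ 6.8  2.5 -2.8] -8.2
5.8 -> [0.6019 0.0613 0.0873] yaw 204.6 d [ 7.2  1.7 -2.3] -7.8
5.95 -> [0.6093 0.0622 0.0856] yaw 197.1 d [ 7.5  0.9 -1.7] -7.4
6.1 -> [0.617  0.0622 0.0845] yaw 189.9 d [ 7.6  0.  -1.1] -7.2
6.25 -> [0.6246 0.0613 0.084 ] yaw 182.9 d [ 7.6 -0.9 -0.5] -7.1
6.4 -> [0.6321 0.0595 0.0842] yaw 175.8 d [ 7.5 -1.8  0.2] -7.0
```

```bash
python3 -m inch '[[[0.006,0.001,0],-4,0.3],[[0.008,0.001,-0.001],-6,0.3],[[0.008,0.001,-0.001],-6,0.3],[[0.008,0,-0.001],-5,0.3],[[0.008,0,-0.001],-3,0.3],[[0.008,-0.001,0],0,0.3]]'
python3 - <<'E'
from h import *
im,d=arm.capture('wrist'); cv2.imwrite('pics/w7.png',im)
for r in arm.pinpoint('wrist','crank_grip')[:1]: print(r['point'],theta(r['point']))
plan(np.arange(6.1,6.6,.15),.014,180)
E
```

```text
time_s: 18.88
eef_pos: [0.6199, 0.0659, 0.0765]
tool_rot: [[0.467, -0.844, -0.263], [-0.882, -0.467, -0.068], [-0.065, 0.264, -0.962]]
contact_force: [-7.0, 1.3, 2.1]
gripper_width: 0.7
[0.6103, 0.0636, 0.0989] 6.2478825203425625
t 18.98 p [0.6208 0.0657 0.0764] w 0.698 F [-4.7 -0.7  1.1] R [[0.469, -0.844, -0.26], [-0.881, -0.468, -0.07], [-0.063, 0.262, -0.963]] j [ -1.5  27.7  93.8  -4.6  73.6 151.9]
6.1 -> [0.617  0.0622 0.0845] yaw 189.9 d [-3.9 -3.5  8.1] -19.0
6.25 -> [0.6246 0.0613 0.084 ] yaw 182.9 d [ 7.6 -0.9 -0.5] -7.1
6.4 -> [0.6321 0.0595 0.0842] yaw 175.8 d [ 7.5 -1.8  0.2] -7.0
6.55 -> [0.6392 0.0568 0.085 ] yaw 168.7 d [ 7.1 -2.7  0.8] -7.1
```

View pics/w7.png

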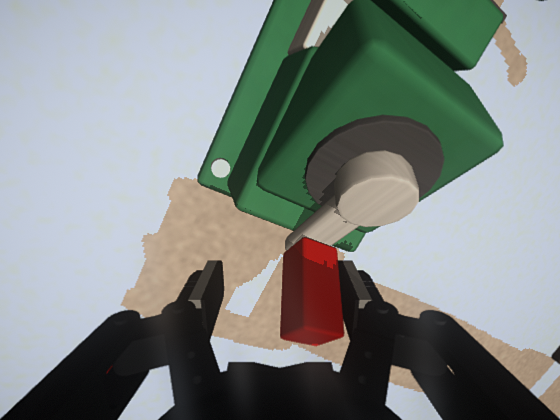

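```bash
python3 -m inch '[[[0,0.001,0.008],0,0.3],[[0.003,0.001,0.014],0,0.3],[[0.005,0.002,0.02],0,0.3],[[0.005,0.002,0.02],0,0.3],[[0.005,0.002,0.02],2,0.3],[[0,0,0.01],7,0.3],[[0,0,0],7,0.3],[[0,0,0],7,0.3]]'
python3 -m inch '[[[0,0,0],7,0.3],[[0,0,0],7,0.3],[[0,0,0],7,0.3],[[0,0,0],7,0.3],[[0,0,0],7,0.3],[[0,0,0],7,0.3],[[0,0,0],7,0.3],[[0,0,0],7,0.3]]'
python3 -m inch '[[[0,0,0],7,0.3],[[0,0,0],7,0.3],[[0,0,0],7,0.3],[[0,0,0],7,0.3],[[0,0,0],7,0.3],[[0,0,0],7,0.3],[[0,0,0],7,0.3],[[0,0,0],7,0.3]]'
python3 - <<'E'
from h import *
im,d=arm.capture('wrist')
for r in arm.pinpoint('wrist','crank_grip')[:1]: print('w',r['point'],theta(r['point']))
im,d=arm.capture('side')
for n in ('crank_grip','block_mid'):
    for r in arm.pinpoint('side',n)[:3]: print(n,r['point'],theta(r['point']))
plan([6.2],0,0)
E
```

```text
time_s: 19.65
eef_pos: [0.6421, 0.0744, 0.1793]
tool_rot: [[0.795, -0.576, -0.192], [-0.604, -0.78, -0.163], [-0.056, 0.246, -0.968]]
contact_force: [0.5, -0.6, -0.7]
gripper_width: 0.703
time_s: 20.32
eef_pos: [0.6502, 0.079, 0.1969]
tool_rot: [[0.939, 0.339, 0.058], [0.343, -0.91, -0.232], [-0.026, 0.238, -0.971]]
contact_force: [0.4, -0.8, -0.6]
gripper_width: 0.7
time_s: 20.98
eef_pos: [0.6553, 0.0837, 0.2142]
tool_rot: [[0.22, 0.942, 0.254], [0.975, -0.21, -0.066], [-0.009, 0.263, -0.965]]
contact_force: [1.0, -0.2, 0.5]
gripper_width: 0.694
w [0.6124, 0.0606, 0.095] 0.002787883577231347
crank_grip [0.6102, 0.0628, 0.0991] 6.244987494247863
crank_grip [0.6176, -0.1022, 0.0562] 3.130556320467859
block_mid [0.4544, 0.4018, 0.0192] 5.974507449455991
block_mid [0.4988, 0.2522, 0.0293] 5.919787933427369
block_mid [0.6152, -0.1208, 0.0719] 3.1484523786640723
t 21.23 p [0.6551 0.0833 0.2128] w 0.702 F [-0.4  0.  -0.6] R [[0.231, 0.94, 0.251], [0.973, -0.22, -0.068], [-0.009, 0.26, -0.966]] j [-1.000e-01  8.500e+00  1.025e+02 -4.800e+00  5.450e+01  1.550e+01]
6.2 -> [0.6081 0.0605 0.0841] yaw 5.2 d [ -46.9  -22.8 -128.8] 18.4
```

```bash
python3 -m inch '[[[-0.015,-0.006,-0.01],6,0.3],[[-0.015,-0.006,-0.015],6,0.3],[[-0.015,-0.006,-0.02],6,0.3],[[-0.01,-0.004,-0.015],2,0.3],[[-0.002,0,-0.004],0,0.3],[[0,0,0],0,0.3],[[0,0,0],0,0.3]]'
python3 - <<'E'
from h import *
im,d=arm.capture('wrist'); cv2.imwrite('pics/w8.png',im)
for r in arm.pinpoint('wrist','crank_grip')[:1]: print('w',r['point'],theta(r['point']))
plan([6.25],0.003,0)
E
```

```text
time_s: 21.82
eef_pos: [0.5987, 0.0634, 0.1503]
tool_rot: [[-0.125, 0.956, 0.266], [0.992, 0.123, 0.026], [-0.007, 0.268, -0.963]]
contact_force: [-0.3, -0.3, -0.1]
gripper_width: 0.704
w [0.614, 0.0596, 0.0984] 0.03529374152111422
t 21.92 p [0.5995 0.0635 0.1513] w 0.699 F [0.5 0.2 0. ] R [[-0.126, 0.955, 0.268], [0.992, 0.124, 0.026], [-0.008, 0.269, -0.963]] j [ -4.8   4.2 114.2   3.9  46.2 -14.4]
6.25 -> [0.6136 0.0608 0.084 ] yaw 2.9 d [ 14.1  -2.7 -67.3] -4.5
```

View pics/w8.png

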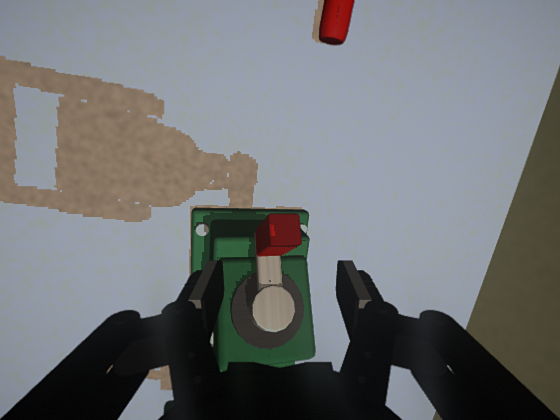

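```bash
python3 -m inch '[[[0.003,-0.001,-0.012],-2,0.3],[[0.003,-0.001,-0.014],-2,0.3],[[0.003,-0.0005,-0.014],0,0.3],[[0.003,0,-0.013],0,0.3],[[0.002,0,-0.009],0,0.3],[[0,0,-0.004],0,0.3],[[0,0,0],0,0.3]]'
python3 - <<'E'
from h import *
im,d=arm.capture('wrist')
for r in arm.pinpoint('wrist','crank_grip')[:1]: print('w',r['point'],theta(r['point']))
plan(np.arange(6.28,7.4,.15),0.018,0)
E
```

```text
time_s: 22.5
eef_pos: [0.6245, 0.0632, 0.0935]
tool_rot: [[-0.053, 0.956, 0.289], [0.999, 0.053, 0.005], [-0.01, 0.289, -0.957]]
contact_force: [0.8, -0.3, -0.0]
gripper_width: 0.702
w [0.6121, 0.0628, 0.094] 6.281073292151188
t 22.6 p [0.6249 0.0631 0.0946] w 0.696 F [-0.4 -0.1 -0.5] R [[-0.053, 0.955, 0.291], [0.999, 0.053, 0.005], [-0.01, 0.29, -0.957]] j [ -4.1  11.3 113.2   2.4  38.7  -8.8]
6.28 -> [0.6301 0.0612 0.084 ] yaw 1.4 d [  5.2  -1.9 -10.7] -1.7
6.43 -> [0.6375 0.0587 0.0843] yaw -5.6 d [ 7.4 -2.5  0.3] -7.1
6.58 -> [0.6445 0.0553 0.0852] yaw -12.8 d [ 7.  -3.4  0.9] -7.2
6.73 -> [0.6508 0.051  0.0868] yaw -20.1 d [ 6.4 -4.3  1.6] -7.4
6.88 -> [0.6564 0.0459 0.0889] yaw -27.8 d [ 5.6 -5.1  2.1] -7.7
7.03 -> [0.661  0.04   0.0916] yaw -35.9 d [ 4.6 -5.8  2.7] -8.1
7.18 -> [0.6645 0.0336 0.0948] yaw -44.4 d [ 3.5 -6.4  3.1] -8.6
7.33 -> [0.6667 0.0268 0.0983] yaw -53.5 d [ 2.2 -6.8  3.5] -9.1
```

```bash
python3 -m inch '[[[0.006,-0.002,-0.005],-2,0.3],[[0.007,-0.002,-0.003],-5,0.3],[[0.008,-0.003,0],-6,0.3],[[0.008,-0.004,0.001],-6,0.3],[[0.007,-0.005,0.001],-7,0.3],[[0.007,-0.006,0.002],-7,0.3],[[0.006,-0.007,0.002],-7,0.3],[[0.005,-0.007,0.003],-7,0.3]]'
python3 - <<'E'
from h import *
im,d=arm.capture('wrist')
for r in arm.pinpoint('wrist','crank_grip')[:1]: print('w',r['point'],theta(r['point']))
plan(np.arange(6.88,8,.15),0.018,0)
E
```

```text
time_s: 23.27
eef_pos: [0.665, 0.0294, 0.0934]
tool_rot: [[0.713, 0.682, 0.163], [0.701, -0.684, -0.202], [-0.026, 0.258, -0.966]]
contact_force: [-8.7, 2.3, 0.8]
gripper_width: 0.702
w [0.6579, 0.0428, 0.1094] 1.034546723099453
t 23.37 p [0.6666 0.0289 0.094 ] w 0.695 F [-3.5  0.8 -0.9] R [[0.71, 0.684, 0.167], [0.704, -0.681, -0.201], [-0.024, 0.26, -0.965]] j [ -2.   19.6 102.6 -15.1  48.5  52.2]
6.88 -> [0.6564 0.0459 0.0889] yaw -27.8 d [-10.2  16.9  -5.1] 17.1
7.03 -> [0.661  0.04   0.0916] yaw -35.9 d [ 4.6 -5.8  2.7] -8.1
7.18 -> [0.6645 0.0336 0.0948] yaw -44.4 d [ 3.5 -6.4  3.1] -8.6
7.33 -> [0.6667 0.0268 0.0983] yaw -53.5 d [ 2.2 -6.8  3.5] -9.1
7.48 -> [0.6675 0.0197 0.1022] yaw -63.1 d [ 0.8 -7.   3.9] -9.6
7.63 -> [0.6669 0.0127 0.1063] yaw -73.2 d [-0.6 -7.   4.1] -10.1
7.78 -> [0.665  0.006  0.1105] yaw -83.5 d [-1.9 -6.7  4.3] -10.4
7.93 -> [ 6.618e-01 -2.000e-04  1.148e-01] yaw -94.0 d [-3.2 -6.2  4.3] -10.5
```

```bash
python3 -m inch '[[[0.001,-0.006,0.004],-7,0.3],[[0.001,-0.007,0.004],-7,0.3],[[0,-0.007,0.004],-7,0.3],[[-0.001,-0.007,0.004],-7,0.3],[[-0.002,-0.006,0.004],-7,0.3],[[-0.003,-0.006,0.004],-7,0.3],[[-0.004,-0.005,0.004],-7,0.3],[[-0.005,-0.005,0.003],-7,0.3]]'
python3 - <<'E'
from h import *
im,d=arm.capture('wrist')
for r in arm.pinpoint('wrist','crank_grip')[:1]: print('w',r['point'],theta(r['point'])+2*np.pi)
plan(np.arange(7.78,9.1,.15),0.014,0)
E
```

```text
time_s: 24.03
eef_pos: [0.6421, -0.0033, 0.114]
tool_rot: [[0.975, -0.205, -0.081], [-0.218, -0.953, -0.21], [-0.034, 0.222, -0.974]]
contact_force: [3.0, 6.7, -2.2]
gripper_width: 0.702
w [0.6631, 0.0083, 0.1334] 8.154282756344825
t 24.13 p [ 0.6422 -0.0043  0.1147] w 0.701 F [ 1.2  4.1 -1.4] R [[0.976, -0.202, -0.081], [-0.215, -0.954, -0.211], [-0.034, 0.223, -0.974]] j [ -4.6  21.8  97.  -13.8  65.6 103.8]
7.78 -> [0.6645 0.01   0.1105] yaw -83.5 d [22.4 14.3 -4.2] 18.4
7.93 -> [0.6621 0.0038 0.1148] yaw -94.0 d [-2.4 -6.2  4.3] -10.5
8.08 -> [ 0.6586 -0.0019  0.1191] yaw -104.4 d [-3.5 -5.7  4.2] -10.4
8.23 -> [ 0.6542 -0.007   0.1232] yaw -114.4 d [-4.4 -5.1  4.1] -10.1
8.38 -> [ 0.649  -0.0114  0.1271] yaw -124.0 d [-5.2 -4.5  3.9] -9.6
8.53 -> [ 0.6432 -0.0152  0.1306] yaw -133.1 d [-5.9 -3.8  3.5] -9.1
8.68 -> [ 0.6368 -0.0183  0.1337] yaw -141.6 d [-6.4 -3.1  3.1] -8.5
8.83 -> [ 0.6299 -0.0206  0.1364] yaw -149.7 d [-6.9 -2.3  2.7] -8.1
8.98 -> [ 0.6226 -0.0221  0.1385] yaw -157.4 d [-7.3 -1.5  2.1] -7.7
```

```bash
python3 -m inch '[[[0.009,0.001,0],0,0.3],[[0.009,0,0.001],0,0.3],[[0.004,-0.004,0.003],-1,0.3],[[-0.001,-0.007,0.005],-4,0.3],[[-0.003,-0.007,0.005],-6,0.3],[[-0.004,-0.006,0.005],-6,0.3]]'
python3 - <<'E'
from h import *
im,d=arm.capture('wrist')
for r in arm.pinpoint('wrist','crank_grip')[:1]: print('w',r['point'],theta(r['point'])+2*np.pi)
plan(np.arange(8.08,9.1,.15),0.014,0)
E
```

```text
time_s: 24.63
eef_pos: [0.6589, -0.0231, 0.1349]
tool_rot: [[0.866, -0.481, -0.14], [-0.499, -0.85, -0.17], [-0.037, 0.217, -0.975]]
contact_force: [0.1, 3.9, -3.4]
gripper_width: 0.701
w [0.6555, -0.006, 0.1406] 8.517517707277827
t 24.73 p [ 0.6602 -0.0253  0.1364] w 0.701 F [1.3 0.8 0.6] R [[0.868, -0.478, -0.136], [-0.495, -0.851, -0.174], [-0.032, 0.218, -0.975]] j [ -6.9  23.9  91.7 -11.5  71.4 117. ]
8.08 -> [ 0.6586 -0.0019  0.1191] yaw -104.4 d [ -1.6  23.5 -17.3] 14.9
8.23 -> [ 0.6542 -0.007   0.1232] yaw -114.4 d [-4.4 -5.1  4.1] -10.1
8.38 -> [ 0.649  -0.0114  0.1271] yaw -124.0 d [-5.2 -4.5  3.9] -9.6
8.53 -> [ 0.6432 -0.0152  0.1306] yaw -133.1 d [-5.9 -3.8  3.5] -9.1
8.68 -> [ 0.6368 -0.0183  0.1337] yaw -141.6 d [-6.4 -3.1  3.1] -8.5
8.83 -> [ 0.6299 -0.0206  0.1364] yaw -149.7 d [-6.9 -2.3  2.7] -8.1
8.98 -> [ 0.6226 -0.0221  0.1385] yaw -157.4 d [-7.3 -1.5  2.1] -7.7
```

```bash
python3 -m inch '[[[-0.006,0.001,0],-7,0.3],[[-0.006,0.001,0.0],-7,0.3],[[-0.006,0,0],-6,0.3],[[-0.006,0,0],-6,0.3],[[-0.005,0,0],-4,0.3]]'
python3 - <<'E'
from h import *
im,d=arm.capture('wrist')
for r in arm.pinpoint('wrist','crank_grip')[:1]: print('w',r['point'],theta(r['point'])+2*np.pi)
plan(np.arange(8.53,9.1,.15),0.014,0)
E
```

```text
time_s: 25.15
eef_pos: [0.6406, -0.0214, 0.1393]
tool_rot: [[0.496, -0.85, -0.18], [-0.868, -0.49, -0.081], [-0.019, 0.196, -0.98]]
contact_force: [4.9, 2.3, -0.7]
gripper_width: 0.696
w [0.6186, -0.1122, 0.0595] 9.409785443983225
t 25.25 p [ 0.6404 -0.0219  0.1395] w 0.696 F [ 4.7  2.4 -0.8] R [[0.5, -0.847, -0.18], [-0.866, -0.493, -0.082], [-0.019, 0.197, -0.98]] j [ -8.6  22.6  93.   -6.5  74.1 143.6]
8.53 -> [ 0.6432 -0.0152  0.1306] yaw -133.1 d [ 2.8  6.7 -8.9] 16.7
8.68 -> [ 0.6368 -0.0183  0.1337] yaw -141.6 d [-6.4 -3.1  3.1] -8.5
8.83 -> [ 0.6299 -0.0206  0.1364] yaw -149.7 d [-6.9 -2.3  2.7] -8.1
8.98 -> [ 0.6226 -0.0221  0.1385] yaw -157.4 d [-7.3 -1.5  2.1] -7.7
```

```bash
python3 -m inch '[[[-0.007,0,-0.003],-2,0.3],[[-0.007,0,-0.002],-2,0.3],[[-0.006,0,0],-1,0.3]]';python3 -m inch '[[[-0.005,0,0],0,0.3],[[-0.005,0,0],0,0.3]]'
python3 - <<'E'
from h import *
im,d=arm.capture('wrist'); cv2.imwrite('pics/w9.png',im)
for r in arm.pinpoint('wrist','crank_grip')[:1]: print('w',r['point'],theta(r['point'])+2*np.pi)
plan(np.arange(8.83,9.1,.15),0.014,0)
E
```

```text
time_s: 25.5
eef_pos: [0.6338, -0.0244, 0.1415]
tool_rot: [[0.43, -0.89, -0.148], [-0.903, -0.424, -0.075], [0.004, 0.166, -0.986]]
contact_force: [7.3, -2.9, -3.9]
gripper_width: 0.7
time_s: 25.67
eef_pos: [0.6299, -0.0283, 0.144]
tool_rot: [[0.437, -0.89, -0.13], [-0.899, -0.429, -0.085], [0.02, 0.154, -0.988]]
contact_force: [8.5, -3.1, -3.1]
gripper_width: 0.703
w [0.6449, -0.0148, 0.1488] 8.802030625730508
t 25.77 p [ 0.6294 -0.0282  0.1442] w 0.698 F [ 5.9 -1.9 -1.5] R [[0.437, -0.89, -0.131], [-0.899, -0.429, -0.084], [0.019, 0.155, -0.988]] j [ -9.4  19.5  96.3  -6.3  71.  147.2]
8.83 -> [ 0.6299 -0.0206  0.1364] yaw -149.7 d [ 0.4  7.6 -7.8] 4.5
8.98 -> [ 0.6226 -0.0221  0.1385] yaw -157.4 d [-7.3 -1.5  2.1] -7.7
```

View pics/w9.png

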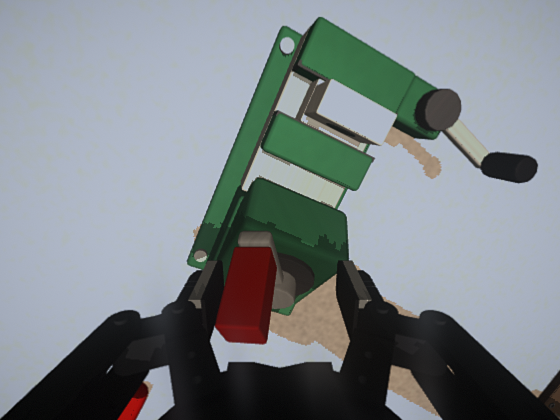

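The handle (248,290) is against the left finger, the moving jaw is close to the block, and the lever is still open. I'll keep pushing until the force shows solid.

```bash
python3 -m inch '[[[-0.007,0.003,-0.003],-1,0.3],[[-0.008,0.002,-0.002],-1,0.3],[[-0.008,0.001,-0.001],-1,0.3]]';python3 -m inch '[[[-0.009,0,-0.001],0,0.3],[[-0.009,0,-0.001],0,0.3]]';python3 - <<'E'
from h import *
st(); im,d=arm.capture('wrist')
for n in ('crank_grip','jaw_face','block_mid'):
  for r in arm.pinpoint('wrist',n)[:1]: print(n,r['point'],theta(r['point'])+2*np.pi)
st()
E
```

```text
time_s: 26.02
eef_pos: [0.6191, -0.0271, 0.1445]
tool_rot: [[0.397, -0.912, -0.099], [-0.917, -0.389, -0.089], [0.043, 0.126, -0.991]]
contact_force: [20.0, -0.8, -8.9]
gripper_width: 0.698
time_s: 26.18
eef_pos: [0.6202, -0.0274, 0.1433]
tool_rot: [[0.399, -0.916, -0.038], [-0.915, -0.394, -0.09], [0.067, 0.071, -0.995]]
contact_force: [34.3, 3.3, -21.6]
gripper_width: 0.695
t 26.18 p [ 0.6202 -0.0274  0.1433] w 0.695 F [ 34.3   3.3 -21.6] R [[0.399, -0.916, -0.038], [-0.915, -0.394, -0.09], [0.067, 0.071, -0.995]] j [ -9.7  15.6 101.1  -6.   64.7 149.5]
crank_grip [0.635, -0.0182, 0.1509] 9.005039336647345
jaw_face [0.6173, -0.1137, 0.0593] 9.418131724145193
block_mid [0.6142, -0.1261, 0.0735] 9.437679313329271
t 26.38 p [ 0.6203 -0.0273  0.1433] w 0.698 F [ 32.7   2.5 -18.4] R [[0.399, -0.916, -0.04], [-0.915, -0.394, -0.09], [0.067, 0.072, -0.995]] j [ -9.7  15.7 101.   -6.   64.8 149.6]
```

Solid: 34 N with no further motion, crank about 9.0, and jaw_face at vise x of about 13.5 mm (13.2 expected). Backing off and lifting.

```bash
python3 -m inch '[[[0.006,0,0.002],0,0.3],[[0.006,0,0.006],0,0.3],[[0.002,0,0.02],0,0.3],[[0,0,0.03],0,0.3],[[0,0,0.03],0,0.3],[[0,0,0.015],0,0.3],[[0,0,0],0,0.8],[[0,0,0],0,1]]';python3 - <<'E'
from h import *
st()
for c in ('top','side','wrist'):
  im,d=arm.capture(c); cv2.imwrite(f'pics/{c}10.png',im)
  for n in ('crank_grip','jaw_face','block_mid','lever_knob','lever_pivot'):
    for r in arm.pinpoint(c,n)[:1]: print(c,n,r['point'],round(r['score'],2),theta(r['point'])+2*np.pi if n=='crank_grip' else '')
st()
E
```

```text
time_s: 27.05
eef_pos: [0.6344, -0.0308, 0.251]
tool_rot: [[0.422, -0.905, -0.049], [-0.904, -0.416, -0.102], [0.072, 0.088, -0.994]]
contact_force: [0.6, 0.4, -0.2]
gripper_width: 0.427
t 27.05 p [ 0.6344 -0.0308  0.251 ] w 0.427 F [ 0.6  0.4 -0.2] R [[0.422, -0.905, -0.049], [-0.904, -0.416, -0.102], [0.072, 0.088, -0.994]] j [ -9.5  12.1  93.6  -6.4  76.2 147.3]
top block_mid [0.4982, 0.249, 0.0307] 0.77 
top lever_knob [0.4897, -0.1468, 0.0954] 0.85 
top lever_pivot [0.5533, -0.1619, 0.0976] 0.56 
side crank_grip [0.6158, -0.1255, 0.0752] 0.74 9.428634388243326
side jaw_face [0.6171, -0.1104, 0.0553] 0.49 
side block_mid [0.456, 0.4021, 0.0203] 0.73 
side lever_knob [0.4916, -0.1488, 0.0942] 0.67 
side lever_pivot [0.5542, -0.157, 0.0926] 0.81 
wrist crank_grip [0.6171, -0.1138, 0.0589] 0.72 9.419376141649394
wrist jaw_face [0.6168, -0.1138, 0.0589] 0.83 
wrist block_mid [0.6113, -0.1285, 0.0761] 0.58 
wrist lever_knob [0.4885, -0.1507, 0.0921] 0.91 
wrist lever_pivot [0.5493, -0.1599, 0.0985] 0.65 
t 27.95 p [ 0.6342 -0.0303  0.2497] w -0.001 F [ 0.4 -1.   0. ] R [[0.421, -0.906, -0.05], [-0.904, -0.415, -0.1], [0.07, 0.088, -0.994]] j [ -9.4  12.2  93.6  -6.3  76.2 147.4]
```

```bash
python3 -m inch '[[[-0.012,-0.012,0],7,1],[[-0.02,-0.02,0],7,1],[[-0.025,-0.025,0],7,1],[[-0.025,-0.025,0],7,1],[[-0.025,-0.025,0],7,1],[[-0.02,-0.02,0],7,1],[[-0.01,-0.01,0],7,1],[[-0.006,-0.006,0],7,1]]';python3 -m inch '[[[0,0,0],7,1],[[0,0,0],3,1],[[0,0,0],0,1]]'
python3 - <<'E'
from h import *
im,d=arm.capture('side')
for n in ('crank_grip','block_mid','lever_knob'):
    for r in arm.pinpoint('side',n)[:3]: print(n,np.round(r['point'],3),round(r['score'],2),theta(r['point'])+2*np.pi if n=='crank_grip' else '')
st()
E
```

```text
time_s: 28.62
eef_pos: [0.488, -0.1746, 0.2499]
tool_rot: [[0.988, -0.145, 0.059], [-0.139, -0.985, -0.097], [0.072, 0.088, -0.994]]
contact_force: [0.6, 0.3, -0.1]
gripper_width: -0.002
time_s: 28.87
eef_pos: [0.4855, -0.1769, 0.2508]
tool_rot: [[0.997, 0.034, 0.076], [0.041, -0.995, -0.087], [0.073, 0.09, -0.993]]
contact_force: [-0.6, -0.5, -1.1]
gripper_width: -0.002
crank_grip [ 0.63  -0.013  0.151] 0.89 9.046792690578002
block_mid [ 0.616 -0.126  0.071] 0.68 
block_mid [0.458 0.4   0.019] 0.57 
block_mid [0.495 0.25  0.029] 0.57 
lever_knob [ 0.489 -0.152  0.096] 0.6 
t 29.07 p [ 0.4861 -0.1763  0.2506] w -0.001 F [ 0.2 -0.   0.6] R [[0.997, 0.033, 0.076], [0.04, -0.995, -0.087], [0.073, 0.09, -0.993]] j [-30.1  -8.  114.4  -2.3  67.4  58.5]
```

```bash
python3 -m inch '[[[-0.002,-0.006,-0.012],0,1],[[-0.002,-0.006,-0.025],0,1],[[0,0,-0.03],0,1],[[0,0,-0.03],0,1],[[0,0,-0.025],0,1],[[0,0,-0.015],0,1],[[0,0,-0.006],0,1],[[0,0,0],0,1]]'
python3 - <<'E'
from h import *
im,d=arm.capture('wrist'); cv2.imwrite('pics/w11.png',im)
for r in arm.pinpoint('wrist','lever_knob')[:1]: print(r['point'])
st()
E
```

```text
time_s: 29.73
eef_pos: [0.4813, -0.1884, 0.0987]
tool_rot: [[0.996, 0.032, 0.078], [0.039, -0.995, -0.089], [0.074, 0.091, -0.993]]
contact_force: [0.0, -0.3, 0.7]
gripper_width: 0.007
t 29.83 p [ 0.4824 -0.189   0.1009] w 0.002 F [0.2 0.6 0.8] R [[0.996, 0.032, 0.081], [0.04, -0.995, -0.09], [0.077, 0.093, -0.993]] j [-31.7   2.1 121.6  -2.6  49.7  57.9]
```

View pics/w11.png

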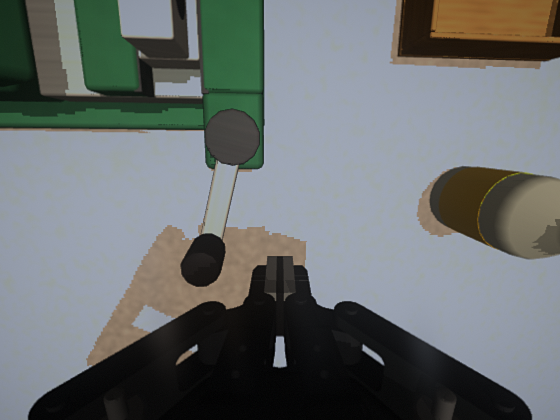

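```bash
cat >> h.py <<'E'
def lev(ths,off=.025,z=.088):
    s=st(); p=np.array(s['eef_pos']); R=np.array(s['tool_rot']); y=np.degrees(np.arctan2(R[1,1],R[0,1])); ux,uy=RV[:,0],RV[:,1]; pv=np.array([.551,-.1625,z])
    for th in ths:
        t=np.sin(th)*uy-np.cos(th)*ux; q=pv+.065*(-np.cos(th)*uy-np.sin(th)*ux)-off*t; yy=np.degrees(np.arctan2(-t[1],-t[0])); dy=(yy-y+180)%360-180
        print(round(th,2),np.round(q,4),'d',np.round((q-p)*1000,1),round(dy,1)); p=q; y+=dy
E
python3 -m inch '[[[-0.001,0,-0.008],0,1],[[-0.001,0,-0.006],0,1],[[0,0,0],0,1]]'
python3 -c "
from h import *
import numpy as np
lev(np.arange(.2,1.75,.14))"
```

```text
time_s: 30.08
eef_pos: [0.4831, -0.1907, 0.0899]
tool_rot: [[0.996, 0.032, 0.088], [0.04, -0.995, -0.095], [0.084, 0.098, -0.992]]
contact_force: [-0.6, 0.8, 0.8]
gripper_width: -0.002
t 30.08 p [ 0.4831 -0.1907  0.0899] w -0.002 F [-0.6  0.8  0.8] R [[0.996, 0.032, 0.088], [0.04, -0.995, -0.095], [0.084, 0.098, -0.992]] j [-31.8   3.  122.   -2.7  47.8  57.8]
0.2 [ 0.4826 -0.1756  0.088 ] d [-0.5 15.1 -1.9] -12.0
0.34 [ 0.4814 -0.166   0.088 ] d [-1.2  9.7  0. ] -8.0
0.48 [ 0.4816 -0.1562  0.088 ] d [0.2 9.7 0. ] -8.0
0.62 [ 0.4832 -0.1466  0.088 ] d [1.6 9.6 0. ] -8.0
0.76 [ 0.4861 -0.1373  0.088 ] d [2.9 9.3 0. ] -8.0
0.9 [ 0.4902 -0.1285  0.088 ] d [4.2 8.8 0. ] -8.0
1.04 [ 0.4956 -0.1203  0.088 ] d [5.3 8.1 0. ] -8.0
1.18 [ 0.502 -0.113  0.088] d [6.4 7.3 0. ] -8.0
1.32 [ 0.5094 -0.1067  0.088 ] d [7.4 6.4 0. ] -8.0
1.46 [ 0.5176 -0.1014  0.088 ] d [8.2 5.3 0. ] -8.0
1.6 [ 0.5264 -0.0973  0.088 ] d [8.9 4.1 0. ] -8.0
1.74 [ 0.5358 -0.0945  0.088 ] d [9.3 2.8 0. ] -8.0
```

```bash
python3 -m inch '[[[0,0.008,-0.001],-6,1],[[-0.001,0.009,0],-7,1],[[-0.001,0.010,0],-7,1],[[0,0.010,0],-7,1],[[0.001,0.010,0],-7,1],[[0.002,0.010,0],-7,1],[[0.003,0.009,0],-7,1]]'
python3 -c "
from h import *
im,d=arm.capture('wrist')
for r in arm.pinpoint('wrist','lever_knob')[:1]: print(r['point'])
lev(np.arange(.62,1.75,.14))"
```

```text
time_s: 30.67
eef_pos: [0.4887, -0.1286, 0.0937]
tool_rot: [[0.68, -0.733, -0.012], [-0.727, -0.671, -0.143], [0.097, 0.106, -0.99]]
contact_force: [-1.3, -2.8, -0.7]
gripper_width: -0.002
[0.5091, -0.1156, 0.0963]
t 30.77 p [ 0.4893 -0.1279  0.0937] w -0.0 F [ 0.2  0.3 -0.5] R [[0.685, -0.728, -0.011], [-0.722, -0.677, -0.142], [0.096, 0.105, -0.99]] j [-22.3   4.  120.6  -9.7  53.3 120.2]
0.62 [ 0.4832 -0.1466  0.088 ] d [ -6.2 -18.7  -5.7] 12.9
0.76 [ 0.4861 -0.1373  0.088 ] d [2.9 9.3 0. ] -8.0
0.9 [ 0.4902 -0.1285  0.088 ] d [4.2 8.8 0. ] -8.0
1.04 [ 0.4956 -0.1203  0.088 ] d [5.3 8.1 0. ] -8.0
1.18 [ 0.502 -0.113  0.088] d [6.4 7.3 0. ] -8.0
1.32 [ 0.5094 -0.1067  0.088 ] d [7.4 6.4 0. ] -8.0
1.46 [ 0.5176 -0.1014  0.088 ] d [8.2 5.3 0. ] -8.0
1.6 [ 0.5264 -0.0973  0.088 ] d [8.9 4.1 0. ] -8.0
1.74 [ 0.5358 -0.0945  0.088 ] d [9.3 2.8 0. ] -8.0
```

```bash
python3 -m inch '[[[0.005,0.008,-0.003],-4,1],[[0.006,0.008,-0.001],-6,1],[[0.007,0.007,0],-6,1],[[0.008,0.006,0],-6,1],[[0.008,0.005,0],-6,1]]'
python3 -c "
from h import *
im,d=arm.capture('wrist')
for r in arm.pinpoint('wrist','lever_knob')[:1]: print(r['point'])
lev(np.arange(1.18,1.75,.14))"
```

```text
time_s: 31.18
eef_pos: [0.5224, -0.0973, 0.092]
tool_rot: [[0.265, -0.961, -0.081], [-0.959, -0.254, -0.126], [0.1, 0.111, -0.989]]
contact_force: [-1.7, -1.7, -0.2]
gripper_width: -0.007
[0.5494, -0.0993, 0.0945]
t 31.28 p [ 0.5235 -0.0971  0.0921] w -0.001 F [-0.   0.4  0.4] R [[0.27, -0.96, -0.078], [-0.958, -0.259, -0.125], [0.1, 0.109, -0.989]] j [-17.5   9.8 114.3  -9.7  58.4 152.3]
1.18 [ 0.502 -0.113  0.088] d [-21.5 -15.9  -4.1] 8.6
1.32 [ 0.5094 -0.1067  0.088 ] d [7.4 6.4 0. ] -8.0
1.46 [ 0.5176 -0.1014  0.088 ] d [8.2 5.3 0. ] -8.0
1.6 [ 0.5264 -0.0973  0.088 ] d [8.9 4.1 0. ] -8.0
1.74 [ 0.5358 -0.0945  0.088 ] d [9.3 2.8 0. ] -8.0
```

```bash
python3 -m inch '[[[0.006,0,0],0,1],[[0.006,0,0],0,1]]'; python3 -m inch '[[[0.006,0,0],0,1],[[0.006,0,0],0,1]]'
```

```text
time_s: 31.45
eef_pos: [0.5265, -0.0967, 0.0914]
tool_rot: [[0.28, -0.954, -0.105], [-0.956, -0.267, -0.122], [0.089, 0.135, -0.987]]
contact_force: [-24.3, 1.2, 16.3]
gripper_width: -0.001
time_s: 31.62
eef_pos: [0.5257, -0.0968, 0.0923]
tool_rot: [[0.289, -0.946, -0.144], [-0.954, -0.273, -0.12], [0.075, 0.172, -0.982]]
contact_force: [-17.8, 0.0, 12.1]
gripper_width: 0.0
```

At the hard stop (24 N, no motion). Backing off and verifying.

```bash
python3 -m inch '[[[-0.008,-0.002,0],0,1],[[-0.012,-0.004,0.004],0,1],[[-0.012,-0.004,0.015],0,1],[[-0.01,-0.004,0.03],0,1],[[-0.01,-0.004,0.03],0,1],[[0,0,0.03],0,1],[[0,0,0.015],0,1],[[0,0,0],0,1]]';python3 -m inch '[[[0,0.02,0.02],7,1],[[0,0.035,0.02],7,1],[[0,0.035,0.01],7,1],[[0,0.035,0],7,1],[[0,0.03,0],7,1],[[0,0.02,0],7,1],[[0,0.005,0],5,1],[[0,0,0],0,1]]'
python3 - <<'E'
from h import *
st()
for c in ('top','side'):
  im,d=arm.capture(c); cv2.imwrite(f'pics/{c}12.png',im)
  for n in ('crank_grip','jaw_face','block_mid','lever_knob','oil_mid','screwdriver','bitbox'):
    for r in arm.pinpoint(c,n)[:2]: print(c,n,np.round(r['point'],3),round(r['score'],2),theta(r['point'])+2*np.pi if n=='crank_grip' else '')
a=cv2.imread('pics/top12.png')[140:260,230:480]; b=cv2.imread('pics/side12.png')[130:250,215:345]
cv2.imwrite('pics/f12.png',np.hstack([cv2.resize(a,(500,330)),cv2.resize(b,(300,330))])); st()
E
```

```text
time_s: 32.28
eef_pos: [0.4668, -0.1173, 0.2202]
tool_rot: [[0.321, -0.937, -0.14], [-0.945, -0.305, -0.119], [0.069, 0.17, -0.983]]
contact_force: [0.5, 0.9, 0.1]
gripper_width: -0.002
time_s: 32.95
eef_pos: [0.4657, 0.0679, 0.2675]
tool_rot: [[0.926, -0.378, 0.004], [-0.372, -0.911, -0.178], [0.071, 0.163, -0.984]]
contact_force: [0.7, 0.5, -0.2]
gripper_width: 0.002
t 32.95 p [0.4657 0.0679 0.2675] w 0.002 F [ 0.7  0.5 -0.2] R [[0.926, -0.378, 0.004], [-0.372, -0.911, -0.178], [0.071, 0.163, -0.984]] j [  1.4 -10.7 115.1 -10.6  75.8 116.2]
top crank_grip [ 0.635 -0.015  0.146] 0.59 8.960683398007406
top jaw_face [ 0.614 -0.114  0.059] 0.68 
top block_mid [0.455 0.404 0.025] 0.64 
top block_mid [ 0.614 -0.13   0.077] 0.6 
top lever_knob [ 0.554 -0.096  0.093] 0.63 
top oil_mid [ 0.509 -0.359  0.064] 0.87 
top screwdriver [ 0.669  0.317 -0.001] 0.88 
top bitbox [ 0.666 -0.346  0.001] 0.7 
side crank_grip [ 0.631 -0.015  0.152] 0.75 9.045392367153065
side jaw_face [ 0.615 -0.11   0.057] 0.57 
side block_mid [0.455 0.4   0.021] 0.88 
side block_mid [ 0.614 -0.128  0.071] 0.69 
side lever_knob [ 0.554 -0.099  0.094] 0.65 
side oil_mid [ 0.616 -0.095 -0.   ] 0.41 
side oil_mid [ 0.554 -0.096  0.094] 0.27 
side screwdriver [ 0.669  0.313 -0.002] 0.79 
side bitbox [ 0.67  -0.35   0.001] 0.74 
t 33.75 p [0.4663 0.0663 0.2687] w 0.003 F [ 0.5 -0.8 -0.6] R [[0.923, -0.385, 0.004], [-0.379, -0.908, -0.179], [0.072, 0.163, -0.984]] j [  1.2 -10.6 115.  -10.6  75.9 116.5]
```

```bash
python3 -c "
from bench import arm
print(arm.finish_job())"
```

```text
the job is handed in; nothing more can be done
None
```

I stood the larger silver bearing block on the bed, wound the crank until it came up solid, then closed the cam lever to its hard stop. The arm was clear of everything when I handed the job in, at about 34 s of the 72 allowed.

**Crank:** it stopped dead with about 34 N on the fingers. The cameras put it at 8.96 to 9.05 rad afterwards.

**Lever:** it stopped dead with about 24 N on the fingers. Its knob was seen at (0.554, -0.097) m, which is about 1.6 rad.

**Block:** it was last seen at about (0.614, -0.129, 0.071–0.077) m, roughly 29 mm along the vise and upright height. The moving jaw was at 10 to 14 mm along the vise, where 13.2 is expected, so it was against the block.

**Left alone:** the oil bottle, screwdriver and box read within 3 mm of where they started.

**Checks that failed or disagreed:**
- The squeeze force on the block and its squareness were not measured directly. They follow from the solid stop and the jaw position.
- In the last side picture the oil bottle was not properly found; only weak, wrong hits came back. The top camera did show it in place.
- The final close-up was not viewed, because I had reached the 12-picture limit.
- The tool drifted up to about 17 degrees off vertical while pushing the crank, with no sign of harm.

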